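# Stow the cooking utensils in the galley tray and latch the keeper

### The job

Get this camper-van galley ready for the road: pull the utensil tray of the low white cabinet out to its stop, and lay every utensil that is out on the counter (there may be a turner, a wooden spoon, a skimmer and a pastry brush) flat and lengthwise in the tray, each down in a channel of its own. Then swing the hinged steel keeper bar across over them until it snaps home in its detent, and finally push the tray fully back into the cabinet. Leave the crockery, bottles and other things on the counter where they stand.

Things in the scene. Friction and masses are not known exactly. Their poses are not given: they have to be found in the camera images.
- tray_floor (a point): middle of the tray's floor, 25 mm above the counter, 125 mm behind the front face of the panel; its x axis points into the cabinet, y to the left. The cabinet is a low white box standing fixed on the counter beyond the tray, 385 mm deep, 360 wide, 105 high; its place and yaw vary.
- tray (a joint): how far the tray is pulled out towards the robot, along the cabinet's -x: 0 m fully home, 0.235 m at its stop. It starts slightly ajar. Needs 2 to 4 N and stays where it is left.
- tray_handle (a point): middle of the steel bar handle of the tray: a horizontal bar along the cabinet's y, 130 mm long, about 12 mm thick, 35 mm in front of the wooden front panel, 70 mm above the counter. The panel is 12 mm thick and its top edge is 90 mm above the counter. Grip the bar from above, fingers either side.
- channel0 (a point): centre of the floor of tray channel 0 (0 leftmost, +y; 3 rightmost), x axis along it. Channels are 68 mm wide, 225 long, 71 apart; dividers 3 mm thick and 20 high stand only at the two ends (beyond 47 mm from this point along x), leaving the middle open for fingers. Side and rear walls rise 38 mm over this floor, the front panel 65.
- channel1 (a point): centre of the floor of tray channel 1 (0 leftmost, +y; 3 rightmost), x axis along it. Channels are 68 mm wide, 225 long, 71 apart; dividers 3 mm thick and 20 high stand only at the two ends (beyond 47 mm from this point along x), leaving the middle open for fingers. Side and rear walls rise 38 mm over this floor, the front panel 65.
- channel2 (a point): centre of the floor of tray channel 2 (0 leftmost, +y; 3 rightmost), x axis along it. Channels are 68 mm wide, 225 long, 71 apart; dividers 3 mm thick and 20 high stand only at the two ends (beyond 47 mm from this point along x), leaving the middle open for fingers. Side and rear walls rise 38 mm over this floor, the front panel 65.
- channel3 (a point): centre of the floor of tray channel 3 (0 leftmost, +y; 3 rightmost), x axis along it. Channels are 68 mm wide, 225 long, 71 apart; dividers 3 mm thick and 20 high stand only at the two ends (beyond 47 mm from this point along x), leaving the middle open for fingers. Side and rear walls rise 38 mm over this floor, the front panel 65.
- keeper (a joint): angle of the keeper bar: 0 rad is shut, lying across the tray (pointing to the cabinet's -y) in the catch on the right wall; about 1.57 is open, folded back over the left wall (pointing to the cabinet's +x), clear of channel 0 only above 1.45. A sprung ball resists just before 0 (8 to 12 N pushed at keeper_push) and then holds it. Elsewhere it stays put.
- keeper_hinge (a point): on the vertical hinge axis of the keeper bar, at the middle of the bar's height (72 mm above the counter), on the tray's 22 mm thick left wall, 66 mm behind the panel's front face.
- keeper_push (a point): a point on the keeper bar's centre line 130 mm from the hinge, good for pushing. Bar: 298 mm long from the hinge, 12 mm wide, 13 mm high (65.5 to 78.5 mm above the counter), 2.5 mm above the tray walls, 25 mm above a utensil lying in the tray. The point's -y axis points along the bar away from the hinge.
- turner: slotted turner with black handle and steel blade 60 x 56 mm, 4 mm thick. It lies flat along its own x axis, handle to -x: 170 mm long, origin at the underside, in the middle of the length. Handle a square bar 16 mm wide and 16 mm high reaching from x=-85 to +30 mm, so the origin is a good place to grip it (across, from above). May be absent (None).
- spoon: wooden serving spoon, round bowl 56 mm across, 8 mm thick. It lies flat along its own x axis, handle to -x: 170 mm long, origin at the underside, in the middle of the length. Handle a square bar 16 mm wide and 16 mm high reaching from x=-85 to +30 mm, so the origin is a good place to grip it (across, from above). May be absent (None).
- skimmer: steel skimmer, round perforated disc 56 mm across, 4 mm thick. It lies flat along its own x axis, handle to -x: 170 mm long, origin at the underside, in the middle of the length. Handle a square bar 16 mm wide and 16 mm high reaching from x=-85 to +30 mm, so the origin is a good place to grip it (across, from above). May be absent (None).
- brush: pastry brush, pale wood, head 56 mm wide and 14 mm thick, white bristles. It lies flat along its own x axis, handle to -x: 170 mm long, origin at the underside, in the middle of the length. Handle a square bar 16 mm wide and 16 mm high reaching from x=-85 to +30 mm, so the origin is a good place to grip it (across, from above). May be absent (None).
- ramekin: bystander: small white bowl, 84 mm across, 45 mm high.
- tin: bystander: low aluminium spice tin, 60 mm across, 50 mm high.
- bowl: bystander: white bowl, 110 mm across, 50 mm high.
- pinch_bowl: bystander: small blue bowl, 80 mm across, 35 mm high.
Not all that is in view belongs to the job. What is shaped like the turner but green is not meant. Several things have the shape of the brush; the one meant has the colours described above.

How it is judged:
On the way, in this order (a step that is already met when the one before it is completed fails the run):
1. the tray is pulled out to its stop (within 10 mm) (value of joint tray above 0.225 m), for 0.2 s.
2. every utensil lies flat and lengthwise in a channel of the tray, with the tray still out (value of joint tray above 0.225 m and x of turner in the frame of tray_floor between -0.036 and 0.036 m and y of turner in the frame of tray_floor between -0.138 and 0.138 m and z of turner in the frame of tray_floor between -0.008 and 0.008 m and angle between the x axis of each of turner, spoon, skimmer, brush and the x axis of tray_floor, either way round below 0.3 rad and angle between each of turner, spoon, skimmer, brush's own z axis and vertical below 0.15 rad and x of spoon in the frame of tray_floor between -0.036 and 0.036 m and y of spoon in the frame of tray_floor between -0.138 and 0.138 m and z of spoon in the frame of tray_floor between -0.008 and 0.008 m and x of skimmer in the frame of tray_floor between -0.036 and 0.036 m and y of skimmer in the frame of tray_floor between -0.138 and 0.138 m and z of skimmer in the frame of tray_floor between -0.008 and 0.008 m and x of brush in the frame of tray_floor between -0.036 and 0.036 m and y of brush in the frame of tray_floor between -0.138 and 0.138 m and z of brush in the frame of tray_floor between -0.008 and 0.008 m and linear speed of each of turner, spoon, skimmer, brush below 0.02 m/s), for 0.2 s.
3. the keeper bar is shut in its detent (within 0.035 rad) over the utensils, with the tray still out (value of joint tray above 0.225 m and value of joint keeper below 0.035 rad and x of turner in the frame of tray_floor between -0.036 and 0.036 m and y of turner in the frame of tray_floor between -0.138 and 0.138 m and z of turner in the frame of tray_floor between -0.008 and 0.008 m and angle between the x axis of each of turner, spoon, skimmer, brush and the x axis of tray_floor, either way round below 0.3 rad and angle between each of turner, spoon, skimmer, brush's own z axis and vertical below 0.15 rad and x of spoon in the frame of tray_floor between -0.036 and 0.036 m and y of spoon in the frame of tray_floor between -0.138 and 0.138 m and z of spoon in the frame of tray_floor between -0.008 and 0.008 m and x of skimmer in the frame of tray_floor between -0.036 and 0.036 m and y of skimmer in the frame of tray_floor between -0.138 and 0.138 m and z of skimmer in the frame of tray_floor between -0.008 and 0.008 m and x of brush in the frame of tray_floor between -0.036 and 0.036 m and y of brush in the frame of tray_floor between -0.138 and 0.138 m and z of brush in the frame of tray_floor between -0.008 and 0.008 m), for 0.2 s.
4. the tray is pushed fully home (within 8 mm) (value of joint tray below 0.008 m and value of joint keeper below 0.035 rad), for 0.2 s.
At the end, for the whole second after the job is handed in: The tray is home (within 8 mm), the keeper bar shut in its detent (within 0.035 rad), and every utensil present lies at rest, flat (within 0.15 rad) and lengthwise (within 0.3 rad) on the floor between the tray's dividers and walls, its middle within 36 mm lengthwise of the tray's middle (all of step 4 and x of turner in the frame of tray_floor between -0.036 and 0.036 m and y of turner in the frame of tray_floor between -0.138 and 0.138 m and z of turner in the frame of tray_floor between -0.008 and 0.008 m and angle between the x axis of each of turner, spoon, skimmer, brush and the x axis of tray_floor, either way round below 0.3 rad and angle between each of turner, spoon, skimmer, brush's own z axis and vertical below 0.15 rad and x of spoon in the frame of tray_floor between -0.036 and 0.036 m and y of spoon in the frame of tray_floor between -0.138 and 0.138 m and z of spoon in the frame of tray_floor between -0.008 and 0.008 m and x of skimmer in the frame of tray_floor between -0.036 and 0.036 m and y of skimmer in the frame of tray_floor between -0.138 and 0.138 m and z of skimmer in the frame of tray_floor between -0.008 and 0.008 m and x of brush in the frame of tray_floor between -0.036 and 0.036 m and y of brush in the frame of tray_floor between -0.138 and 0.138 m and z of brush in the frame of tray_floor between -0.008 and 0.008 m and linear speed of each of turner, spoon, skimmer, brush below 0.02 m/s); the robot touches nothing.
It fails at once if a bystander (bowls, ramekin, tin) is pushed more than 40 mm from its place or tipped over (distance of any of ramekin, tin, bowl, pinch_bowl from where it was at the start of the episode above 0.04 m or angle between any of ramekin, tin, bowl, pinch_bowl's own z axis and vertical above 0.6 rad).
Of turner, spoon, skimmer, brush only 2 to 4 are there at a start; the rules pass over those that are not, and their reading is None.
At some moment in a run one of turner, spoon, skimmer, brush may be knocked a few centimetres aside while the robot is not near it.
Once in a run the grip may slacken for a moment while it holds something.
It also fails if it takes over 210 s, if anything falls off the work surface, if the arm or the gripper's body presses on something with over 40 N, if the wrist force passes 120 N, or if a joint passes its speed limit or range.

### The arm

A 6-joint arm with a two-finger parallel gripper is mounted at the origin on the work surface. World frame = base frame: x ahead of the robot, y to its left, z up, the work surface at z = 0. Lengths are in m, angles in rad, forces in N, time in s.
With the tool pointing down it reaches from about 0.3 to 0.875 m from the base axis. Payload 6.4 kg.
Tool frame: the origin (TCP) lies midway between the tips of the shut fingers; the grasp point (between the pads) lies 19 mm behind it; z points along the fingers, y is the line along which they close (so a half turn about z gives the same grasp; the last joint's range is limited). The gripper opens to 85 mm and grips with 20 to 120 N. Pads are 22 mm wide; open, the fingers measure 114 mm over their backs; the gripper's body (76 mm by 85 mm) begins 54 mm behind the grasp point. The pads swing forward as they close: fully open they stand 13 mm farther back than shut.
Start: joints at [-1.387, 0.181, 1.607, -0, 1.354, -0.206], TCP at [0.219, -0.532, 0.207] pointing down, gripper open.
Joint ranges: [-2.99, 2.99], [-0.89, 2.07], [0.3, 2.58], [-1.14, 4.28], [0, 2.63], [-3.12, 3.12]. Speed limits (rad/s): [2.57, 2.57, 3.01, 3.14, 3.14, 3.14].

### API

Orientations are given as a unit quaternion [w, x, y, z].
In Python, from bench import * gives the robot as it stands.
- The arm moves only by the tool play_rows, never from a script. Its argument "plan" is a list of rows, each a list of 3 entries, a list of its own where there are three numbers: the finger opening in mm, from 0 to 85.4, then the shift along the tool's x, y, z normalised to -1 to 1, where 1 is 40 cm, then the turn about the tool's z normalised to -1 to 1, where 1 is pi rad. A call has 1 to 10 rows; each row is the pose to reach, as a shift and turn from the pose commanded when the call began, along the tool's axes at that moment, turning the shorter way round; what a row does not reach only later rows make up. A row lasts 1/10 s, in which the tool goes at most 50 mm and 8.59 degrees, less where a joint would pass 70% of its speed; a pose out of reach is approached as far as the arm can. A call with a number of a shift or a turn outside -1 to 1 is refused whole. A call with a gripper value outside its range is refused whole. The fingers move at their own pace and stop on an object; the grip force is fixed at half the most. Time passes only in rows, so rows that repeat a pose let the fingers close. It gives the time, the measured TCP pose, the force, the opening and the grip force at its end, in the units of the state.
- get_obs(): the state, without advancing time (a new reading comes with each control period).
- camera(name): name is "side" or "top" or "wrist"; returns a dict with "image" (384x512x3 uint8, red, green, blue), "range_z" (384x512 float32, m along the optical axis (not along the pixel's ray), 0 where there is no reading), "intrinsics" (3x3 intrinsics, pixels), "rvec" (rotation vector, rad) and "tvec" (3), from world to camera coordinates, as OpenCV has them; the wrist camera has in their place "T_tool_cam" (4x4, takes a point from camera to tool coordinates, whose origin is the TCP and whose axes are the flange's). Camera axes: x right, y down, z forward; pixel columns grow to the right and rows downward; lengths in m; the calibration is good to about 2 mm. A picture is of the moment at which its call begins: read the wrist's pose just before it.
- hand_in(): hands the job in; it is judged then, once.
Trained networks look in a picture, given as the dict that the camera call returned (one of the last four; its "shot" number tells which), for a name from the list of things; names that differ only in an ending like _2 or _b are one class to them, and where a whole thing is asked for, a point or a joint stands for the part that bears it (a point fixed in the world has none). Each returns a list of dicts, best first, with "conf" (0 to 1); they miss things now and then, are a little off and sometimes report something else, mostly with a low value. They report only what shows in the picture. A call takes as long as a camera call. They do not tell look-alikes from the thing itself.
- search_frame(picture, label): "rect" ([centre column, centre row, width, height] in pixels, round what is visible of it).
- masks_of(picture, label): "mask" (384x512 bool, what is visible of it) and "rect" ([centre column, centre row, width, height] in pixels, round what is visible of it).
The state is a dict: "time_s": time; "q": joint angles; "dq": joint speeds; "joint_efforts": joint torques, N m; "eef_pos": TCP position; "eef_rot": TCP orientation; "wrist_force": force on the tool from outside, world axes, zero at the start; "torque": the same for the moment, N m; "opening": opening from 0.0 (shut) to 1.0 (fully open); "grasp_force": force on a finger pad.
Only numpy, scipy, OpenCV 4.12 (cv2) and the standard library are available. Lean on these libraries where they do the work, as an engineer would, in place of code of your own. Each camera call takes 0.05 s, during which the arm holds its last target. There are 200 camera calls.

## Working session

There is one attempt and no reset: what is moved stays moved. The work goes in short steps, Python scripts to look and compute and a tool call to move; the robot and the scene stay as the last step left them, time stands still between calls to the robot, and variables do not carry over. Pictures are saved under pics/ and viewed, at most 14 in all, crops included, and the job is handed in when it is done.

Besides the shell and the picture viewer there is one more tool, called after "Call:" as name(argument=value, ...) on one line, values as JSON. play_rows: Moves the arm, as the interface text tells. Its arguments: {"type":"object","properties":{"plan":{"type":"array","items":{"type":"array"}}},"required":["plan"]}

```bash
mkdir -p pics
cat > h.py <<'E'
from bench import *
import numpy as np, cv2
def pts(c):
    K=np.array(c["intrinsics"]);z=c["range_z"];v,u=np.mgrid[:384,:512]
    P=np.stack([(u-K[0,2])/K[0,0]*z,(v-K[1,2])/K[1,1]*z,z],-1)
    if "rvec" in c:
        R=cv2.Rodrigues(np.array(c["rvec"],float))[0]; return (P-np.array(c["tvec"]).ravel())@R
    T=np.array(c["T_tool_cam"]);o=get_obs();w,x,y,zz=o["eef_rot"]
    from scipy.spatial.transform import Rotation as Ro
    return (P@T[:3,:3].T+T[:3,3])@Ro.from_quat([x,y,zz,w]).as_matrix().T+np.array(o["eef_pos"])
def save(im,n): cv2.imwrite("pics/"+n,cv2.cvtColor(im,cv2.COLOR_RGB2BGR))
E
python3 - <<'E'
from h import *
o=get_obs();print(o["eef_pos"],o["eef_rot"],o["time_s"])
for n in("top","side"):
    c=camera(n);P=pts(c);save(c["image"],n+"0.png")
    for l in("turner","spoon","skimmer","brush","tray_handle","keeper","ramekin","tin","bowl","pinch_bowl"):
        for m in masks_of(c,l)[:4]:
            k=m["mask"]&(c["range_z"]>0)
            if k.sum()<5: continue
            p=P[k];print(n,l,round(m["conf"],2),np.round(m["rect"]),np.round(np.median(p,0),3),np.median(c["image"][k],0))
E
```

```text
[ 0.21839584 -0.53128354  0.20578523] [-8.65750341e-04  9.81068421e-01  1.93659506e-01  8.66137038e-06] 0.0
top turner 0.83 [175. 182.  46.  17.] [0.579 0.359 0.007] [122. 136. 127.]
top turner 0.57 [206. 256.  43.  31.] [0.291 0.181 0.007] [ 81.  155.5  90. ]
top spoon 0.74 [347. 184.  39.  16.] [ 0.578 -0.296  0.012] [143. 102.  66.]
top skimmer 0.83 [350. 221.  42.  13.] [ 0.437 -0.308  0.009] [169. 175. 170.]
top brush 0.72 [166. 220.  43.  12.] [0.431 0.386 0.015] [178.  184.  121.5]
top brush 0.53 [283. 244.  46.  18.] [ 0.353 -0.059  0.015] [ 45. 113.  98.]
top tray_handle 0.7 [263. 154.  98.  21.] [ 0.681 -0.012  0.051] [139. 129. 113.]
top tray_handle 0.33 [395. 197.  20.  24.] [ 0.521 -0.514  0.017] [63. 83. 94.]
top keeper 0.28 [261. 154.  96.  22.] [ 0.682 -0.005  0.055] [139. 129. 114.]
top ramekin 0.58 [120. 201.  22.  22.] [0.506 0.525 0.022] [157. 151. 130.]
top tin 0.69 [341. 142.  17.  17.] [ 0.729 -0.309  0.05 ] [177.  183.5 192.5]
top bowl 0.69 [177. 146.  28.  34.] [0.722 0.318 0.023] [164.  157.  135.5]
top bowl 0.42 [119. 200.  20.  19.] [0.506 0.525 0.023] [15
[... 642 characters left out ...]
ide tray_handle 0.56 [220. 207.  33.  70.] [0.684 0.011 0.054] [123. 109.  80.]
side keeper 0.41 [221. 205.  37.  66.] [0.683 0.002 0.053] [121. 110.  83.]
side ramekin 0.9 [261. 325.  38.  34.] [0.508 0.499 0.029] [193. 180. 159.]
side ramekin 0.26 [272. 155.  14.  11.] [ 0.525 -0.521  0.026] [ 72.  95. 111.]
side tin 0.75 [239. 281.  24.  47.] [0.583 0.365 0.005] [176. 176. 161.]
side tin 0.49 [222. 171.  12.  20.] [ 0.718 -0.302  0.043] [161.5 150.  139.5]
side bowl 0.92 [192. 265.  42.  36.] [0.723 0.29  0.032] [196. 183. 162.]
side bowl 0.74 [290. 174.  13.  24.] [ 0.44  -0.312  0.006] [178.  174.5 159.5]
side pinch_bowl 0.56 [274. 156.  16.  12.] [ 0.524 -0.527  0.027] [ 74.  99. 114.]
```

Run:
```python
from h import *
c=camera("top");P=pts(c);im=c["image"]
save(cv2.resize(im[120:280,100:420],None,fx=2.5,fy=2.5,interpolation=cv2.INTER_CUBIC),"topcrop.png")
# cabinet / panel geometry : points at tray height bands
x,y,z=P[...,0],P[...,1],P[...,2];ok=c["range_z"]>0
near=ok&(abs(y)<.3)&(x>.5)&(x<1.3)
for lo,hi in((.098,.112),(.084,.095),(.06,.08)):
    k=near&(z>lo)&(z<hi); q=P[k]
    if len(q)>10: 
        print(lo,len(q),np.round([q.min(0),q.max(0)],3)); print(np.round(cv2.boxPoints(cv2.minAreaRect(q[:,:2].astype(np.float32))),3).tolist())
# utensils: everything above the counter, components with 0.004<z<0.03
k=(ok&(z>.004)&(z<.06)&(x>.2)&(x<.68)).astype(np.uint8)
n,L,s,ce=cv2.connectedComponentsWithStats(k)
for i in range(1,n):
    if s[i,4]<60: continue
    q=P[L==i]; (cx,cy),(w,h),a=cv2.minAreaRect(q[:,:2].astype(np.float32)); print(np.round(ce[i]),s[i,4],np.round([cx,cy,w,h,a],3),np.round(q[:,2].max(),3),np.median(im[L==i],0))
```

```text
0.098 10030 [[ 0.703 -0.3    0.098]
 [ 1.096  0.162  0.112]]
[[0.6990000009536743, -0.2930000126361847], [1.0870000123977661, -0.30399999022483826], [1.0989999771118164, 0.15299999713897705], [0.7120000123977661, 0.164000004529953]]
0.084 334 [[ 0.639 -0.299  0.084]
 [ 0.928  0.163  0.095]]
[[0.5350000262260437, 0.09399999678134918], [0.7570000290870667, -0.3790000081062317], [0.9279999732971191, -0.2980000078678131], [0.7059999704360962, 0.17399999499320984]]
0.06 279 [[ 0.633 -0.299  0.06 ]
 [ 0.936  0.161  0.08 ]]
[[0.5360000133514404, 0.08500000089406967], [0.7609999775886536, -0.382999986410141], [0.9359999895095825, -0.29899999499320984], [0.7099999785423279, 0.16899999976158142]]
[ 67. 175.] 282 [5.9400e-01 7.2100e-01 4.0000e-02 1.6800e-01 7.7142e+01] 0.06 [50.  48.  41.5]
[175. 156.] 64 [6.7000e-01 3.1700e-01 8.3000e-02 1.9000e-02 8.9654e+01] 0.055 [139.5 130.  116.5]
[230. 155.] 62 [6.7600e-01 1.0500e-01 1.1500e-01 6.0000e-03 8.8701e+01] 0.059 [73.5 63.  43. ]
[115. 164.] 197 [0.637 0.539 0.064 0.043 4.444] 0.06 [35. 48. 55.]
[263. 156.] 60 [ 6.7200e-01 -1.6000e-02  1.0300e-
[... 485 characters left out ...]
7. ]
[393. 197.] 365 [ 0.519 -0.517  0.09   0.091 30.992] 0.042 [64. 84. 94.]
[120. 200.] 432 [ 0.504  0.524  0.095  0.102 10.449] 0.054 [150. 145. 125.]
[346. 219.] 290 [ 4.3100e-01 -3.4800e-01  1.7300e-01  7.4000e-02  7.8872e+01] 0.024 [164. 171. 161.]
[ 55. 248.] 3778 [0.332 0.783 0.263 0.277 0.013] 0.032 [173. 118.  69.]
[161. 221.] 409 [ 0.428  0.349  0.074  0.181 14.431] 0.026 [174. 179. 118.]
[278. 242.] 403 [ 0.352 -0.089  0.064  0.186  9.816] 0.025 [ 45. 112.  97.]
[136. 265.] 1973 [0.278 0.468 0.169 0.24  3.516] 0.04 [178. 185. 178.]
[  6. 251.] 65 [ 0.321  0.95   0.079  0.044 12.384] 0.011 [ 81. 118. 105.]
[206. 256.] 377 [ 0.313  0.198  0.185  0.078 48.262] 0.024 [ 82. 154.  91.]
```

View pics/topcrop.png

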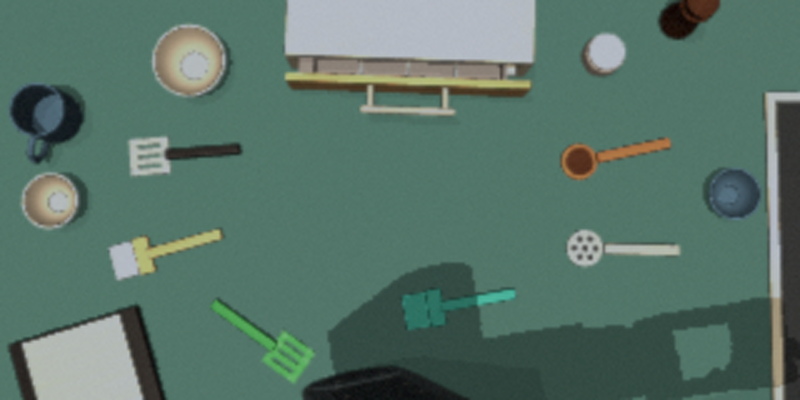

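View pics/side0.png

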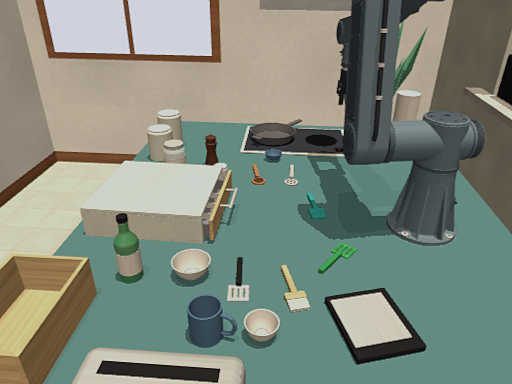

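Candidates in the top crop:
- **Turner:** black and steel at (185,152). The green one at (265,340) is a look-alike.
- **Brush:** pale wood at (165,252). The teal one at (455,305) is a look-alike.
- **Spoon:** (610,157).
- **Skimmer:** (620,248).

So all four utensils are present. The handle is at (408,110). I'll move the wrist camera over next for a closer look.

```bash
cat >> h.py <<'E'
from scipy.spatial.transform import Rotation as Ro
def to(x,y,z,yaw=None,half=True):
    """yaw = world angle (deg) of tool x"""
    o=get_obs();w,a,b,c=o["eef_rot"];R=Ro.from_quat([a,b,c,w]).as_matrix()
    s=R.T@(np.array([x,y,z])-o["eef_pos"])/.4
    cur=np.degrees(np.arctan2(R[1,0],R[0,0])); t=0
    if yaw is not None:
        t=-((yaw-cur+180)%360-180)/180
    print("to",np.round([x,y,z],3),yaw,"from",np.round(o["eef_pos"],3),round(cur,1),"shift",np.round(s,3),"turn",round(t,3),"q6",round(o["q"][5],2),"t",round(o["time_s"],1))
E
python3 -c "
from h import *
to(.47,-.02,.36,90)"
```

```text
to [ 0.47 -0.02  0.36] 90 from [ 0.219 -0.532  0.207] 22.3 shift [ 1.068 -0.945 -0.383] turn -0.376 q6 -0.21 t 1.1
```

Call:
play_rows(plan=[[85,[0,0,-0.2],0],[85,[0.95,-0.85,-0.38],-0.376],[85,[0.95,-0.85,-0.38],-0.376],[85,[0.95,-0.85,-0.38],-0.376],[85,[0.95,-0.85,-0.38],-0.376],[85,[0.95,-0.85,-0.38],-0.376],[85,[0.95,-0.85,-0.38],-0.376],[85,[0.95,-0.85,-0.38],-0.376],[85,[0.95,-0.85,-0.38],-0.376],[85,[0.95,-0.85,-0.38],-0.376]])

```text
time_s: 2.15
eef_pos: [0.4113, -0.1329, 0.3458]
eef_rot: [0.001, 0.706, 0.708, 0.0]
wrist_force: [1.0, -0.4, -0.6]
opening: 0.994
grasp_force: 0.0
```

Call:
play_rows(plan=[[85,[0,0,0],0],[85,[0,0,0],0],[85,[0,0,0],0]])

```text
time_s: 2.45
eef_pos: [0.4104, -0.1355, 0.3446]
eef_rot: [-0.0, 0.707, 0.707, -0.0]
wrist_force: [0.5, -1.1, 0.0]
opening: 0.992
grasp_force: 0.0
```

Run:
```python
from h import *
to(.47,-.02,.36,90)
c=camera("wrist");P=pts(c);save(c["image"],"w1.png")
for l in("tray_handle","keeper","tray","tray_floor","keeper_push"):
    for m in masks_of(c,l)[:2]:
        k=m["mask"]&(c["range_z"]>0)
        if k.sum()>5:print(l,round(m["conf"],2),np.round(m["rect"]),np.round(np.median(P[k],0),3))
np.save("P.npy",P)
```

```text
to [ 0.47 -0.02  0.36] 90 from [ 0.41  -0.136  0.345] 90.0 shift [ 0.289  0.149 -0.039] turn -0.0 q6 -0.59 t 2.5
tray_handle 0.62 [446.  98.  93. 190.] [ 0.676 -0.033  0.055]
keeper 0.54 [444.  97.  91. 190.] [ 0.676 -0.032  0.055]
tray 0.81 [446.  97.  87. 194.] [ 0.676 -0.032  0.055]
tray_floor 0.73 [446.  96.  90. 190.] [ 0.676 -0.032  0.055]
tray_floor 0.49 [309. 328.  35.  29.] [ 0.532 -0.513  0.018]
```

View pics/w1.png

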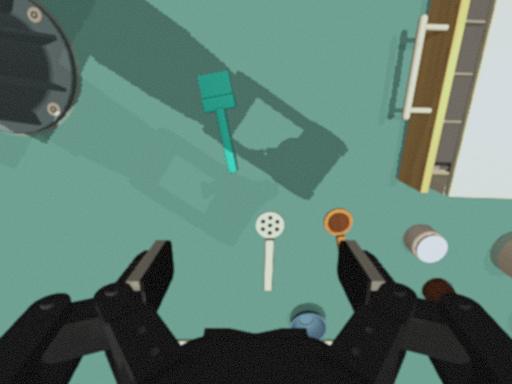

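The wrist view shows the handle running from (424,17) to (407,118) with the panel to its right. The skimmer is at (268,250), the spoon at (340,222) and the teal look-alike brush at (220,110).

Run:
```python
from h import *
P=np.load("P.npy");x,y,z=P[...,0],P[...,1],P[...,2]
v,u=np.mgrid[:384,:512]
k=(u>395)&(u<430)&(v<125)&(z>.055)&(z<.09)
q=P[k];print(k.sum(),np.round(np.percentile(q[:,2],[10,50,90]),3))
vx,vy,x0,y0=cv2.fitLine(q[:,:2].astype(np.float32),cv2.DIST_HUBER,0,.01,.01).ravel()
print(np.degrees(np.arctan2(vx,vy)),x0,y0, cv2.minAreaRect(q[:,:2].astype(np.float32)))
# panel top
k=(u>418)&(u<475)&(v<185)&(z>.082)&(z<.097);q=P[k]
vx,vy,x0,y0=cv2.fitLine(q[:,:2].astype(np.float32),cv2.DIST_HUBER,0,.01,.01).ravel()
print(k.sum(),np.degrees(np.arctan(vx/vy)),x0,y0,np.round([q.min(0),q.max(0)],3))
print(cv2.minAreaRect(q[:,:2].astype(np.float32)))
k=(u>460)&(z>.1)&(z<.11)&(x>.6)&(y<.15);q=P[k];print('cab',q[:,:2].min(0),np.percentile(q[:,1],1))
```

```text
1149 [0.067 0.074 0.076]
1.2559053 0.638487 -0.013643449 ((0.6541837453842163, -0.018746472895145416), (0.14534804224967957, 0.04186628758907318), 88.70556640625)
2309 1.6517831 0.6769364 -0.08507999 [[ 0.668 -0.182  0.082]
 [ 0.711  0.069  0.097]]
((0.6914895176887512, -0.05660615861415863), (0.2510114014148712, 0.042755674570798874), 89.23289489746094)
cab [ 0.70550323 -0.19897628] -0.19502563122172842
```

Call:
play_rows(plan=[[30,[0.296,0.57,0.3],0.008],[30,[0.296,0.57,0.3],0.008],[30,[0.296,0.57,0.3],0.008],[30,[0.296,0.57,0.3],0.008],[30,[0.296,0.57,0.3],0.008],[30,[0.296,0.57,0.3],0.008],[30,[0.296,0.57,0.5],0.008],[30,[0.296,0.57,0.5],0.008],[30,[0.296,0.57,0.5],0.008],[30,[0.296,0.57,0.5],0.008]])

```text
time_s: 3.75
eef_pos: [0.6388, -0.0169, 0.1451]
eef_rot: [-0.0, 0.716, 0.698, -0.0]
wrist_force: [0.1, -0.2, 0.6]
opening: 0.352
grasp_force: 0.0
```

Run:
```python
from h import *
to(.638,-.0175,.051,88.5);print(get_obs()["opening"])
c=camera("wrist");P=pts(c);save(c["image"],"w2.png");np.save("P.npy",P)
```

```text
to [ 0.638 -0.018  0.051] 88.5 from [ 0.639 -0.017  0.145] 88.5 shift [-0.002 -0.002  0.235] turn 0.0 q6 -0.19 t 3.8
0.35154764116014325
```

View pics/w2.png

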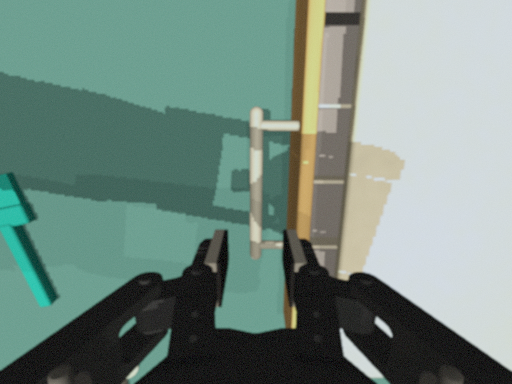

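The bar runs from (256,112) to (256,255), centred between the fingertips at columns 225 and 290. I'll check its position along y.

Run:
```python
from h import *
P=np.load("P.npy");v,u=np.mgrid[:384,:512];z=P[...,2]
k=(u>246)&(u<268)&(v>100)&(v<262)&(z>.055)&(z<.09);q=P[k]
print(k.sum(),np.round([q.min(0),np.median(q,0),q.max(0)],3))
k=(u>296)&(u<325)&(v<200)&(z>.08)&(z<.096);q=P[k];print(np.round([q.min(0),np.median(q,0),q.max(0)],3))
```

```text
1961 [[ 0.634 -0.084  0.07 ]
 [ 0.641 -0.006  0.077]
 [ 0.652  0.056  0.079]]
[[ 0.676 -0.02   0.08 ]
 [ 0.683  0.064  0.092]
 [ 0.692  0.127  0.094]]
```

Call:
play_rows(plan=[[30,[0,0.004,0.15],0],[30,[0,0.004,0.235],0],[30,[0,0.004,0.235],0],[30,[0,0.004,0.235],0],[0,[0,0.004,0.235],0],[0,[0,0.004,0.235],0],[0,[0,0.004,0.235],0],[0,[0,0.004,0.235],0],[0,[0,0.004,0.235],0]])

```text
time_s: 4.7
eef_pos: [0.6407, -0.0163, 0.0515]
eef_rot: [0.0, 0.716, 0.698, 0.0]
wrist_force: [0.7, 0.4, -0.7]
opening: -0.003
grasp_force: 0.0
```

Call:
play_rows(plan=[[0,[0,-0.04,0],0],[0,[0,-0.08,0],0],[0,[0,-0.13,0],0],[0,[0,-0.18,0],0],[0,[0,-0.23,0],0],[0,[0,-0.28,0],0],[0,[0,-0.33,0],0],[0,[0,-0.38,0],0],[0,[0,-0.42,0],0],[0,[0,-0.46,0],0]])

```text
time_s: 5.7
eef_pos: [0.4558, -0.0117, 0.0511]
eef_rot: [0.0, 0.716, 0.698, 0.0]
wrist_force: [-0.1, 0.4, -0.3]
opening: -0.0
grasp_force: 0.0
```

Run:
```python
from h import *
c=camera("top");P=pts(c);im=c["image"];np.save("P.npy",P)
a=cv2.resize(im[120:280,150:380],None,fx=2.5,fy=2.5,interpolation=cv2.INTER_CUBIC)
w=camera("wrist")["image"];a=np.hstack([cv2.resize(a,(460,320)),cv2.resize(w,(340,320))])
save(a,"t3.png")
```

```text
(no output)
```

View pics/t3.png

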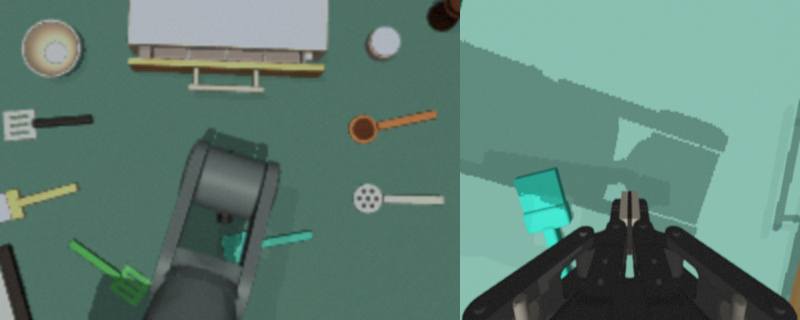

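The tray did not move and the fingers closed on nothing. I'll recheck where the bar is with the fixed cameras.

Run:
```python
from h import *
P=np.load("P.npy")
for r in range(160,169): print(r,[tuple(np.round(P[r,cc],3)) for cc in (248,256,264,272,279)])
w=camera("wrist");print(np.round(w["T_tool_cam"],3),np.round(w["intrinsics"],1))
c=camera("side");Q=pts(c);save(cv2.resize(c["image"][130:330,170:390],None,fx=3,fy=3),"s3.png")
k=(Q[...,2]>.062)&(Q[...,2]<.082)&(Q[...,0]>.55)&(Q[...,0]<.668)&(abs(Q[...,1])<.15);q=Q[k];print(k.sum(),np.round(np.percentile(q,[2,50,98],axis=0),3))
o=get_obs();R=cv2.Rodrigues(np.array(c["rvec"],float))[0]
for n in("side","top"):
    cc=c if n=="side" else camera("top")
    print(n,cv2.projectPoints(np.array([o["eef_pos"]]),np.array(cc["rvec"],float),np.array(cc["tvec"],float),np.array(cc["intrinsics"]),None)[0])
```

```text
160 [(np.float64(0.651), np.float64(0.039), np.float64(0.074)), (np.float64(0.664), np.float64(0.009), np.float64(-0.002)), (np.float64(0.664), np.float64(-0.022), np.float64(-0.0)), (np.float64(0.664), np.float64(-0.053), np.float64(-0.002)), (np.float64(0.663), np.float64(-0.08), np.float64(0.003))]
161 [(np.float64(0.648), np.float64(0.039), np.float64(0.073)), (np.float64(0.66), np.float64(0.009), np.float64(0.0)), (np.float64(0.66), np.float64(-0.022), np.float64(-0.002)), (np.float64(0.66), np.float64(-0.053), np.float64(-0.002)), (np.float64(0.659), np.float64(-0.08), np.float64(0.004))]
162 [(np.float64(0.644), np.float64(0.039), np.float64(0.075)), (np.float64(0.645), np.float64(0.01), np.float64(0.071)), (np.float64(0.656), np.float64(-0.022), np.float64(0.001)), (np.float64(0.656), np.float64(-0.053), np.float64(-0.001)), (np.float64(0.657), np.float64(-0.08), np.float64(-0.003))]
163 [(np.float64(0.641), np.float64(0.039), np.float64(0.072)), (np.float64(0.641), np.float64(0.01), np.float64(0.072)), (np.float64(0.64), np.float64(-0.02), np.float64(0.075)), (np.float64(0.6
[... 1251 characters left out ...]
(np.float64(0.636), np.float64(-0.079), np.float64(0.006))]
168 [(np.float64(0.632), np.float64(0.04), np.float64(0.004)), (np.float64(0.633), np.float64(0.009), np.float64(-0.002)), (np.float64(0.633), np.float64(-0.022), np.float64(-0.002)), (np.float64(0.633), np.float64(-0.053), np.float64(-0.002)), (np.float64(0.633), np.float64(-0.08), np.float64(-0.003))]
[[ 0.001 -0.955 -0.295  0.076]
 [ 1.     0.001  0.001  0.   ]
 [-0.    -0.295  0.955 -0.167]
 [ 0.     0.     0.     1.   ]] [[283.    0.  255.1]
 [  0.  283.  190.2]
 [  0.    0.    1. ]]
96 [[ 0.637 -0.074  0.069]
 [ 0.643 -0.005  0.075]
 [ 0.665  0.055  0.078]]
side [[[286.0579558  205.44085115]]]
top [[[261.6275324 213.194172 ]]]
```

View pics/s3.png

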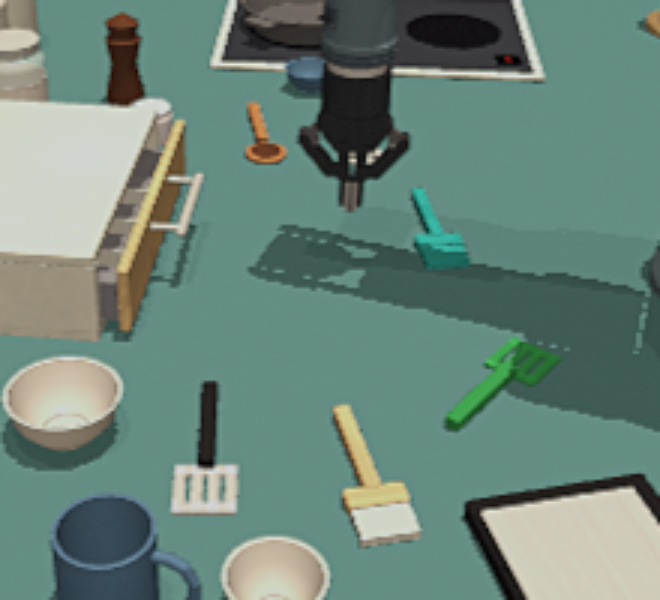

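The crop shows the bar at (190,205), unmoved, and the fingertips at (350,205). The reported TCP should project about 7 px lower, so the fingertips may be higher than reported. I'll measure that.

Run:
```python
from h import *
o=get_obs();print(o["eef_pos"],o["eef_rot"],o["opening"])
c=camera("side");Q=pts(c);im=c["image"]
for r in range(180,206,2): print(r,[(tuple(np.round(Q[r,cc],3)),im[r,cc].tolist()) for cc in (285,287)])
w=camera("wrist");W=pts(w)
k=(W[...,2]>.01)&(W[...,2]<.25)&(abs(W[...,0]-o["eef_pos"][0])<.02);q=W[k];print(np.percentile(q[:,2],[0,1,5,50]))
t=camera("top");T=pts(t);k=(T[...,2]>.03)&(abs(T[...,0]-.45)<.1)&(abs(T[...,1])<.1);print(T[k].min(0))
```

```text
[ 0.45761774 -0.01200259  0.05141096] [6.33368087e-04 7.15905153e-01 6.98197137e-01 4.10500865e-04] -4.472561421416305e-05
180 [((np.float64(0.465), np.float64(-0.007), np.float64(0.152)), [31, 32, 30]), ((np.float64(0.458), np.float64(-0.002), np.float64(0.154)), [86, 84, 74])]
182 [((np.float64(0.465), np.float64(-0.01), np.float64(0.142)), [58, 56, 51]), ((np.float64(0.455), np.float64(-0.283), np.float64(0.004)), [110, 105, 94])]
184 [((np.float64(0.464), np.float64(-0.003), np.float64(0.138)), [10, 8, 11]), ((np.float64(0.471), np.float64(1.196), np.float64(0.758)), [109, 117, 106])]
186 [((np.float64(0.464), np.float64(-0.002), np.float64(0.132)), [22, 17, 18]), ((np.float64(0.457), np.float64(0.0), np.float64(0.133)), [87, 127, 117])]
188 [((np.float64(0.464), np.float64(0.004), np.float64(0.127)), [25, 24, 24]), ((np.float64(0.457), np.float64(0.002), np.float64(0.126)), [34, 39, 36])]
190 [((np.float64(0.463), np.float64(-0.001), np.float64(0.117)), [60, 56, 53]), ((np.float64(0.457), np.float64(0.001), np.float64(0.119)), [56, 52, 50])]
192 [((np.float64(0.463), np.float64(
[... 449 characters left out ...]
t64(0.462), np.float64(0.001), np.float64(0.088)), [94, 85, 77]), ((np.float64(0.456), np.float64(0.004), np.float64(0.09)), [104, 96, 87])]
200 [((np.float64(0.462), np.float64(-0.001), np.float64(0.079)), [78, 102, 95]), ((np.float64(0.455), np.float64(0.002), np.float64(0.081)), [84, 107, 98])]
202 [((np.float64(0.46), np.float64(-0.129), np.float64(-0.002)), [94, 133, 124]), ((np.float64(0.453), np.float64(-0.123), np.float64(0.002)), [93, 133, 124])]
204 [((np.float64(0.46), np.float64(-0.106), np.float64(0.002)), [93, 132, 123]), ((np.float64(0.453), np.float64(-0.11), np.float64(0.0)), [93, 133, 123])]
[0.07840236 0.08527445 0.09886942 0.15610617]
[ 0.35003583 -0.07850655  0.16366515]
```

The tips really sit about 28 mm above the reported TCP. The side depth, the wrist depth and the missed bar all agree on that, so I'll go 28 mm lower than the nominal values. First I'll rise, return over the bar and lower again.

Call:
play_rows(plan=[[30,[0,0,-0.12],0],[30,[0,0.12,-0.12],0],[30,[0,0.457,-0.12],0],[30,[0,0.457,-0.12],0],[30,[0,0.457,-0.12],0],[30,[0,0.457,-0.12],0],[30,[0,0.457,-0.12],0],[30,[0,0.457,0.02],0],[30,[0,0.457,0.06],0],[30,[0,0.457,0.07],0]])

```text
time_s: 7.1
eef_pos: [0.6381, -0.0159, 0.0223]
eef_rot: [-0.001, 0.716, 0.698, -0.0]
wrist_force: [-0.9, 3.1, 8.6]
opening: 0.35
grasp_force: 4.0
```

Call:
play_rows(plan=[[30,[0,0,0],0],[0,[0,0,0],0],[0,[0,0,0],0],[0,[0,0,0],0],[0,[0,0,0],0],[0,[0,0,0],0]])

```text
time_s: 7.7
eef_pos: [0.6393, -0.0163, 0.0235]
eef_rot: [0.0, 0.716, 0.698, 0.0]
wrist_force: [-1.1, 1.0, 6.5]
opening: 0.103
grasp_force: 58.7
```

Call:
play_rows(plan=[[0,[0,-0.04,-0.005],0],[0,[0,-0.08,-0.005],0],[0,[0,-0.13,-0.005],0],[0,[0,-0.18,-0.005],0],[0,[0,-0.23,-0.005],0],[0,[0,-0.28,-0.005],0],[0,[0,-0.33,-0.005],0],[0,[0,-0.38,-0.005],0],[0,[0,-0.42,-0.005],0],[0,[0,-0.46,-0.005],0]])

```text
time_s: 8.7
eef_pos: [0.4534, -0.0105, 0.0235]
eef_rot: [-0.001, 0.716, 0.698, 0.0]
wrist_force: [3.0, 4.3, -8.5]
opening: 0.106
grasp_force: 61.6
```

Call:
play_rows(plan=[[0,[0,-0.02,0],0],[0,[0,-0.04,0],0],[0,[0,-0.06,0],0]])

```text
time_s: 9.0
eef_pos: [0.4391, -0.0104, 0.0244]
eef_rot: [0.006, 0.717, 0.697, 0.007]
wrist_force: [59.6, 7.3, -26.9]
opening: 0.105
grasp_force: 63.0
```

At the stop: x force jumped to 60 N. Now I'll let go, rise and look.

Call:
play_rows(plan=[[0,[0,0.02,0],0],[0,[0,0.02,0],0],[30,[0,0.02,0],0],[30,[0,0.02,0],0],[30,[0,0.02,0],0],[30,[0,0.02,-0.12],0],[30,[0,0.02,-0.24],0],[30,[0,0.02,-0.36],0],[30,[0,0.02,-0.48],0],[30,[0,0.02,-0.6],0]])

```text
time_s: 10.0
eef_pos: [0.4389, -0.0114, 0.2672]
eef_rot: [0.0, 0.716, 0.698, 0.0]
wrist_force: [1.1, -0.8, -0.9]
opening: 0.354
grasp_force: 0.0
```

Call:
play_rows(plan=[[85,[0,0.1,-0.1],0],[85,[0,0.2,-0.2],0],[85,[0,0.2,-0.25],0],[85,[0,0.2,-0.25],0]])

```text
time_s: 10.4
eef_pos: [0.5221, -0.0141, 0.3695]
eef_rot: [0.003, 0.716, 0.698, 0.002]
wrist_force: [-0.2, 0.2, 0.3]
opening: 0.987
grasp_force: 0.0
```

Run:
```python
from h import *
o=get_obs();print(o["eef_pos"])
c=camera("wrist");W=pts(c);save(c["image"],"w4.png");np.save("P.npy",W)
t=camera("top");T=pts(t);np.save("T.npy",T);save(cv2.resize(t["image"][120:280,100:420],None,fx=2.5,fy=2.5),"t4.png")
```

```text
[ 0.5220682  -0.01413907  0.36953967]
```

View pics/w4.png

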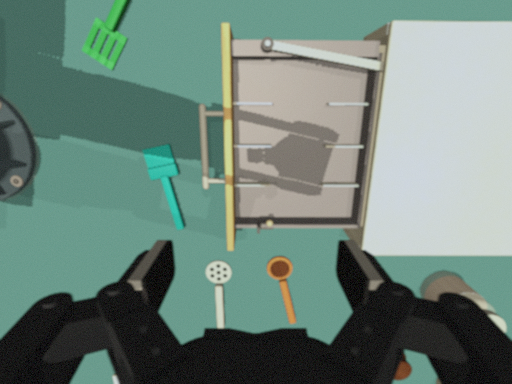

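View pics/t4.png

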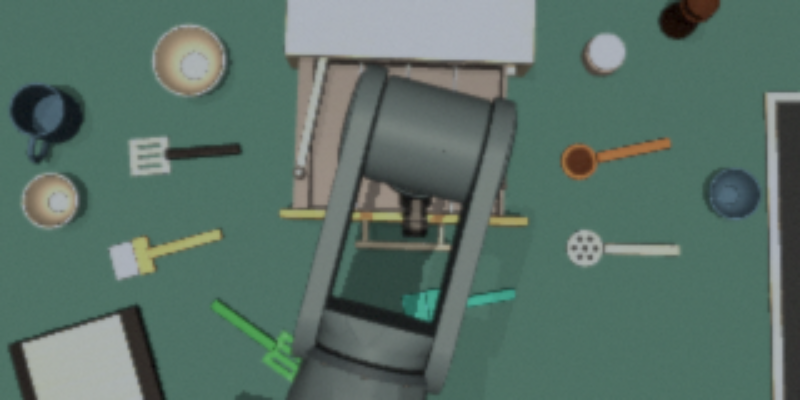

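The wrist view shows the tray open. The keeper hinge is at (268,44) and the bar tip at (378,66), so the bar hangs slightly over channel 0. Next I'll measure the tray frame, the bar and all the utensils.

```bash
python3 - <<'E'
from h import *
P=np.load("P.npy");v,u=np.mgrid[:384,:512];x,y,z=P[...,0],P[...,1],P[...,2]
def line(k,n):
    q=P[k];vx,vy,x0,y0=cv2.fitLine(q[:,:2].astype(np.float32),cv2.DIST_HUBER,0,.01,.01).ravel()
    r=cv2.minAreaRect(q[:,:2].astype(np.float32));print(n,k.sum(),np.degrees(np.arctan2(vy,vx)),np.round([x0,y0],4),np.round(q.min(0),3),np.round(q.max(0),3),r)
line((u>272)&(u<374)&(v>38)&(v<70)&(z>.07)&(z<.09)&(P[...,2]>.072),"bar")
line((u>218)&(u<238)&(v>25)&(v<250)&(z>.083)&(z<.097),"panel")
line((u>196)&(u<212)&(v>100)&(v<192)&(z>.06)&(z<.085),"handle")
line((u>240)&(u<358)&(v>214)&(v<232)&(z>.055)&(z<.072),"rwall")
line((u>352)&(u<384)&(v>70)&(v<215)&(z>.055)&(z<.072),"rear")
k=(u>240)&(u<350)&(v>110)&(v<140);print("floor z",np.median(z[k]))
print("hinge",P[40:49:4,264:273:4].round(3).tolist())
E
python3 - <<'E'
from h import *
t=camera("top");P=pts(t);x,y,z=P[...,0],P[...,1],P[...,2]
im=t["image"]
for n in("turner","spoon","skimmer","brush"):
    for m in masks_of(t,n)[:2]:
        k=m["mask"]&(t["range_z"]>0)&(z<.05); q=P[k]
        # handle part: dilate mask to catch all tall points nearby
        kk=(cv2.dilate(k.astype(np.uint8),np.ones((3,3)))>0)&(z<.04)&(z>.003)
        q=P[kk];c,s,a=cv2.minAreaRect(q[:,:2].astype(np.float32))
        print(n,round(m["conf"],2),np.round(m["rect"]),np.round(c,3),np.round(s,3),round(a,1),np.median(im[k],0))
E
```

```text
bar 953 -11.5145855 [0.6119 0.13  ] [0.552 0.106 0.072] [0.702 0.148 0.079] ((0.6269032955169678, 0.12734268605709076), (0.012402825057506561, 0.1555376946926117), 78.73026275634766)
panel 1738 88.32537 [0.4806 0.0112] [ 0.469 -0.185  0.083] [0.491 0.166 0.091] ((0.4798140227794647, -0.009432971477508545), (0.35090041160583496, 0.012253587134182453), 88.29275512695312)
handle 610 87.64779 [ 0.4402 -0.0025] [ 0.432 -0.077  0.067] [0.454 0.062 0.075] ((0.4410886764526367, -0.007386058568954468), (0.13868334889411926, 0.01814139634370804), 85.8376693725586)
rwall 550 -2.244594 [ 0.5968 -0.1548] [ 0.493 -0.162  0.055] [ 0.705 -0.143  0.072] ((0.5991165637969971, -0.1549050509929657), (0.01723518967628479, 0.21280299127101898), 86.34664916992188)
rear 685 88.30615 [ 0.7132 -0.0061] [ 0.706 -0.136  0.055] [0.72  0.105 0.071] ((0.7134619951248169, -0.015656836330890656), (0.24100808799266815, 0.007497106678783894), 88.41117095947266)
floor z 0.022431013074660666
hinge [[[0.539, 0.148, 0.078], [0.544, 0.148, 0.081], [0.55, 0.148, 0.078]], [[0.539, 0.143, 0.078], [0.544, 0.142, 0.082], [0.55, 0.143, 0.077]], [[0.539, 0.138, 0.077], [0.544, 0.138, 0.077], [0.55, 0.138, 0.077]]]
turner 0.85 [203. 254.  35.  32.] [0.309 0.206] [0.165 0.059] 45.5 [ 76. 152.  83.]
turner 0.79 [175. 182.  42.  16.] [0.574 0.325] [0.058 0.172] 0.2 [121.5 133.5 126. ]
spoon 0.81 [347. 185.  42.  16.] [ 0.573 -0.334] [0.058 0.166] 4.0 [136.5  98.   63. ]
skimmer 0.52 [352. 220.  46.  13.] [ 0.437 -0.343] [0.053 0.169] 0.4 [161. 167. 161.]
brush 0.92 [165. 223.  44.  12.] [0.436 0.351] [0.059 0.176] 16.2 [170.  174.  115.5]
brush 0.61 [282. 242.  43.  12.] [ 0.364 -0.093] [0.051 0.173] 12.9 [ 64.5 153.  133.5]
```

Call:
play_rows(plan=[[0,[0.257,0.325,0.5],0],[0,[0.257,0.325,0.5],0],[0,[0.257,0.325,0.5],0],[0,[0.257,0.325,0.5],0],[0,[0.257,0.325,0.5],0],[0,[0.257,0.325,0.5],0],[0,[0.257,0.325,0.7],0],[0,[0.257,0.325,0.8],0],[0,[0.257,0.325,0.849],0],[0,[0.257,0.325,0.849],0]])

```text
time_s: 11.75
eef_pos: [0.6459, 0.086, 0.0191]
eef_rot: [-0.004, 0.716, 0.698, -0.004]
wrist_force: [-1.6, -0.8, -0.6]
opening: -0.001
grasp_force: 0.0
```

Call:
play_rows(plan=[[0,[0.03,0,0],0],[0,[0.05,0,0],0],[0,[0.065,0,0],0],[0,[0.078,0,0],0],[0,[0.078,0,0],0],[0,[0.04,0,0],0],[0,[0.04,0,-0.12],0],[0,[0.04,0,-0.3],0],[0,[0.04,-0.1,-0.45],0],[0,[0.04,-0.2,-0.57],0]])

```text
time_s: 12.75
eef_pos: [0.6028, 0.1033, 0.2131]
eef_rot: [0.001, 0.716, 0.698, 0.001]
wrist_force: [-0.2, 0.1, -0.5]
opening: 0.0
grasp_force: 0.0
```

Run:
```python
from h import *
c=camera("wrist");P=pts(c);x,y,z=P[...,0],P[...,1],P[...,2]
k=(x>.56)&(x<.69)&(y>.09)&(y<.17)&(z>.0725)&(z<.085);q=P[k]
print(k.sum()); vx,vy,x0,y0=cv2.fitLine(q[:,:2].astype(np.float32),cv2.DIST_HUBER,0,.01,.01).ravel();print(np.degrees(np.arctan2(vy,vx)),x0,y0)
print(np.round(get_obs()["eef_pos"],3))
to(.573,.36,.2,90)
```

```text
206
-5.089363 0.63397306 0.14254817
[0.602 0.104 0.221]
to [0.573 0.36  0.2  ] 90 from [0.602 0.104 0.221] 88.7 shift [ 0.637 -0.089  0.052] turn -0.007 q6 0.0 t 12.8
```

Keeper is now at about 1.51 rad, clear of channel 0. On to the turner.

Call:
play_rows(plan=[[60,[0.55,-0.085,0.05],-0.033],[60,[0.55,-0.085,0.05],-0.033],[60,[0.55,-0.085,0.05],-0.033],[60,[0.55,-0.085,0.05],-0.033],[60,[0.55,-0.085,0.05],-0.033],[60,[0.55,-0.085,0.05],-0.033],[60,[0.55,-0.085,0.05],-0.033]])

```text
time_s: 13.5
eef_pos: [0.5735, 0.3245, 0.1901]
eef_rot: [0.0, 0.678, 0.735, 0.0]
wrist_force: [-0.1, -0.3, -0.0]
opening: 0.703
grasp_force: 0.0
```

```bash
cat >> h.py <<'E'
def find(cam,n,show=None,near=None):
    import time
    c=camera(cam);P=pts(c);z=P[...,2];best=None
    for m in masks_of(c,n)[:3]:
        k=m["mask"]&(z<.06)&(z>.003)
        if k.sum()<20: continue
        q=P[k][:,:2].astype(np.float32)
        ce,s,a=cv2.minAreaRect(q); ce=np.array(ce)
        vx,vy,x0,y0=cv2.fitLine(q,cv2.DIST_L2,0,.01,.01).ravel(); d=np.array([vx,vy])
        # axis from handle midline: fit only on handle (thin) side
        t=(q-ce)@d; w0=np.std((q@[-d[1],d[0]])[t<-.02]);w1=np.std((q@[-d[1],d[0]])[t>.045])
        if w0>np.std((q@[-d[1],d[0]])[t>.02]): d=-d
        t=(q-ce)@d; h=q[t<.01]
        vx,vy,hx,hy=cv2.fitLine(h,cv2.DIST_HUBER,0,.01,.01).ravel(); e=np.array([vx,vy]); e*=np.sign(e@d)
        hp=np.array([hx,hy]); T=(q-hp)@e; o=hp+e*(T.min()+T.max())/2
        print(cam,n,round(m["conf"],2),np.round(m["rect"]),"org",np.round(o,4),"len",round(float(np.ptp(T)),3),"headdir",round(float(np.degrees(np.arctan2(e[1],e[0]))),1),"z",np.round(np.percentile(P[k][:,2],[50,98]),3),"rgb",np.median(c["image"][k],0))
    if show: save(c["image"],show)
E
python3 - <<'E'
from h import *
find("wrist","turner");find("top","turner")
to(.574,.325,-.022,94.7)
E
```

```text
wrist turner 0.85 [260. 162.  49. 133.] org [0.5816 0.3231] len 0.168 headdir 95.0 z [0.005 0.017] rgb [204. 214. 209.]
wrist turner 0.77 [ 51. 236.  79. 108.] org [0.308  0.2058] len 0.171 headdir -125.2 z [0.006 0.017] rgb [ 41. 122.  54.]
wrist turner 0.41 [231. 331. 187.  95.] org [0.5918 0.1491] len 0.176 headdir 178.1 z [0.039 0.059] rgb [68. 66. 62.]
top turner 0.9 [207. 257.  43.  32.] org [0.305  0.2059] len 0.168 headdir -124.3 z [0.009 0.02 ] rgb [41. 87. 47.]
top turner 0.52 [180. 181.  29.  11.] org [0.5819 0.3036] len 0.12 headdir 94.2 z [0.016 0.022] rgb [38.  38.5 35. ]
top turner 0.46 [263. 179.  94.  82.] org [0.5771 0.0561] len 0.285 headdir -1.4 z [0.026 0.053] rgb [153. 142. 131.]
to [ 0.574  0.325 -0.022] 94.7 from [0.574 0.323 0.19 ] 94.4 shift [ 0.005 -0.001  0.53 ] turn -0.002 q6 0.26 t 13.7
```

Call:
play_rows(plan=[[60,[0,0.019,0.12],-0.002],[60,[0,0.019,0.24],-0.002],[60,[0,0.019,0.36],-0.002],[60,[0,0.019,0.46],-0.002],[60,[0,0.019,0.515],-0.002],[60,[0,0.019,0.53],-0.002],[0,[0,0.019,0.53],-0.002],[0,[0,0.019,0.53],-0.002],[0,[0,0.019,0.53],-0.002],[0,[0,0.019,0.53],-0.002]])

```text
time_s: 14.7
eef_pos: [0.5832, 0.3254, -0.0197]
eef_rot: [0.001, 0.676, 0.737, 0.002]
wrist_force: [-1.2, -1.6, 6.1]
opening: 0.159
grasp_force: 62.2
```

Call:
play_rows(plan=[[0,[0,0,0],0],[0,[0,0,0],0],[0,[0,0,-0.05],0],[0,[0,0,-0.15],0],[0,[0,0,-0.25],0],[0,[0,0,-0.35],0],[0,[0,0,-0.4],0]])

```text
time_s: 15.4
eef_pos: [0.5832, 0.3257, 0.1431]
eef_rot: [0.002, 0.676, 0.737, 0.003]
wrist_force: [0.9, 0.1, -1.0]
opening: 0.167
grasp_force: 61.3
```

Run:
```python
from h import *
to(.602,.092,.15,-1.7)
```

```text
to [0.602 0.092 0.15 ] -1.7 from [0.583 0.326 0.143] 94.9 shift [-0.586 -0.003 -0.018] turn 0.537 q6 0.25 t 15.4
```

Call:
play_rows(plan=[[0,[-0.1,0,-0.05],0.07],[0,[-0.2,0,-0.05],0.14],[0,[-0.3,0,-0.05],0.2],[0,[-0.4,0,-0.05],0.27],[0,[-0.5,0,-0.05],0.33],[0,[-0.586,-0.003,-0.02],0.4],[0,[-0.586,-0.003,-0.02],0.46],[0,[-0.586,-0.003,-0.02],0.52],[0,[-0.586,-0.003,-0.02],0.537],[0,[-0.586,-0.003,-0.02],0.537]])

```text
time_s: 16.4
eef_pos: [0.5999, 0.0911, 0.1461]
eef_rot: [-0.0, 0.997, 0.075, 0.0]
wrist_force: [0.2, 0.3, -2.4]
opening: 0.166
grasp_force: 61.2
```

Call:
play_rows(plan=[[0,[0,0,0],0],[0,[0,0,0],0]])

```text
time_s: 16.6
eef_pos: [0.5999, 0.0913, 0.146]
eef_rot: [0.0, 0.997, 0.08, 0.0]
wrist_force: [-0.2, -0.7, -0.2]
opening: 0.167
grasp_force: 61.2
```

Run:
```python
from h import *
print(get_obs()["opening"]);to(.602,.092,.007,-1.7)
c=camera("wrist");save(c["image"],"w5.png")
```

```text
0.16722568553621428
to [0.602 0.092 0.007] -1.7 from [0.6   0.091 0.146] 9.2 shift [ 0.005 -0.001  0.347] turn 0.06 q6 1.37 t 16.6
```

View pics/w5.png

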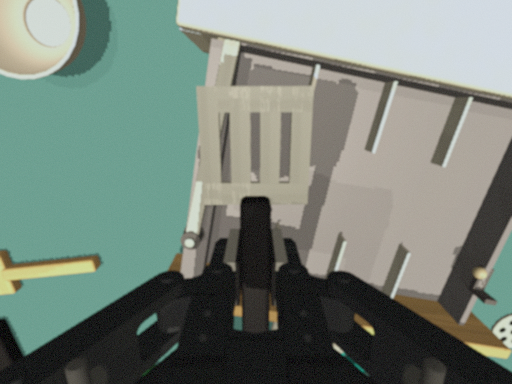

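The turner is held with its blade toward the cabinet (blade at (255,145)) and still needs 11° more turn. Then I'll lower it into channel 0.

Call:
play_rows(plan=[[0,[0.005,-0.001,0.02],0.045],[0,[0.005,-0.001,0.02],0.06],[0,[0.005,0,0.1],0.06],[0,[0.005,0,0.2],0.06],[0,[0.005,0,0.28],0.06],[0,[0.005,0,0.33],0.06],[0,[0.005,0,0.345],0.06],[0,[0.005,0,0.345],0.06]])

```text
time_s: 17.45
eef_pos: [0.6019, 0.0915, 0.0075]
eef_rot: [-0.0, 1.0, -0.015, -0.0]
wrist_force: [0.9, 0.3, -2.3]
opening: 0.164
grasp_force: 61.2
```

Call:
play_rows(plan=[[30,[0,0,0],0],[30,[0,0,0],0],[30,[0,0,-0.03],0],[30,[0,0,-0.12],0],[30,[0,0,-0.24],0],[30,[0,0,-0.36],0],[30,[0,0,-0.48],0],[60,[0,0,-0.55],0]])

```text
time_s: 18.25
eef_pos: [0.6037, 0.0916, 0.2345]
eef_rot: [0.0, 1.0, -0.016, 0.004]
wrist_force: [0.5, 1.0, 0.7]
opening: 0.505
grasp_force: 0.0
```

Run:
```python
from h import *
find("wrist","turner");find("top","brush")
to(.436,.351,.19,106)
```

```text
wrist turner 0.83 [254. 160.  45. 128.] org [0.6044 0.0917] len 0.168 headdir -1.4 z [0.034 0.046] rgb [172. 167. 148.]
top brush 0.78 [283. 244.  43.  15.] org [ 0.354  -0.0941] len 0.169 headdir 100.5 z [0.014 0.022] rgb [ 72. 167. 145.]
top brush 0.55 [166. 222.  43.  16.] org [0.4333 0.3507] len 0.17 headdir 105.9 z [0.015 0.022] rgb [170. 174. 115.]
to [0.436 0.351 0.19 ] 106 from [0.602 0.092 0.23 ] -1.9 shift [-0.437 -0.635  0.098] turn -0.599 q6 1.56 t 18.4
```

Call:
play_rows(plan=[[60,[-0.06,-0.09,0],-0.06],[60,[-0.437,-0.635,0.09],-0.47],[60,[-0.437,-0.635,0.09],-0.47],[60,[-0.437,-0.635,0.09],-0.47],[60,[-0.437,-0.635,0.09],-0.47],[60,[-0.437,-0.635,0.09],-0.47],[60,[-0.437,-0.635,0.09],-0.47],[60,[-0.437,-0.635,0.09],-0.47],[60,[-0.437,-0.635,0.09],-0.47],[60,[-0.437,-0.635,0.09],-0.47]])

```text
time_s: 19.45
eef_pos: [0.4339, 0.3508, 0.1897]
eef_rot: [-0.0, 0.748, 0.663, -0.002]
wrist_force: [-0.2, 0.2, 0.1]
opening: 0.703
grasp_force: 0.0
```

Call:
play_rows(plan=[[60,[0,0,0],-0.045],[60,[0,0,0],-0.09],[60,[0,0,0],-0.13],[60,[0,0,0],-0.13]])

```text
time_s: 19.85
eef_pos: [0.4343, 0.3505, 0.19]
eef_rot: [-0.001, 0.6, 0.8, -0.001]
wrist_force: [-0.7, 0.4, -0.2]
opening: 0.7
grasp_force: 0.0
```

Run:
```python
from h import *
find("wrist","brush")
to(.434,.351,-.022,106)
```

```text
wrist brush 0.95 [134. 372.  30.  23.] org [ 0.3393 -0.0175] len 0.049 headdir -172.5 z [0.011 0.013] rgb [ 48. 198. 176.]
wrist brush 0.83 [256. 166.  46. 134.] org [0.4365 0.3482] len 0.169 headdir 105.4 z [0.014 0.017] rgb [211. 218. 152.]
to [ 0.434  0.351 -0.022] 106 from [0.435 0.351 0.19 ] 105.9 shift [ 0.002 -0.     0.531] turn -0.0 q6 0.19 t 19.9
  ret = _var(a, axis=axis, dtype=dtype, out=out, ddof=ddof,
  arrmean = um.true_divide(arrmean, div, out=arrmean,
  ret = ret.dtype.type(ret / rcount)
```

Call:
play_rows(plan=[[60,[-0.008,0.002,0.12],0],[60,[-0.008,0.002,0.24],0],[60,[-0.008,0.002,0.36],0],[60,[-0.008,0.002,0.46],0],[60,[-0.008,0.002,0.515],0],[60,[-0.008,0.002,0.53],0],[0,[-0.008,0.002,0.53],0],[0,[-0.008,0.002,0.53],0],[0,[-0.008,0.002,0.53],0],[0,[-0.008,0.002,0.53],0]])

```text
time_s: 20.95
eef_pos: [0.4387, 0.349, -0.0183]
eef_rot: [0.001, 0.601, 0.799, 0.002]
wrist_force: [-1.4, 1.1, 5.3]
opening: 0.167
grasp_force: 60.9
```

Call:
play_rows(plan=[[0,[0,0,0],0],[0,[0,0,0],0],[0,[0,0,-0.05],0],[0,[0,0,-0.15],0],[0,[0,0,-0.25],0],[0,[0,0,-0.35],0],[0,[0,0,-0.45],0]])

```text
time_s: 21.65
eef_pos: [0.437, 0.3482, 0.162]
eef_rot: [0.0, 0.601, 0.799, 0.001]
wrist_force: [0.3, 0.6, -1.3]
opening: 0.165
grasp_force: 60.0
```

Run:
```python
from h import *
to(.600,.0225,.16,-1.7)
```

```text
to [0.6   0.022 0.16 ] -1.7 from [0.437 0.348 0.162] 106.1 shift [-0.895  0.165  0.005] turn 0.599 q6 0.18 t 21.6
```

Call:
play_rows(plan=[[0,[-0.1,0.02,0],0.05],[0,[-0.2,0.04,0],0.09],[0,[-0.3,0.06,0],0.14],[0,[-0.4,0.08,0],0.19],[0,[-0.5,0.1,0],0.235],[0,[-0.6,0.12,0],0.28],[0,[-0.7,0.14,0],0.33],[0,[-0.8,0.15,0],0.375],[0,[-0.895,0.165,0],0.42],[0,[-0.895,0.165,0],0.46]])

```text
time_s: 22.65
eef_pos: [0.602, 0.0178, 0.1605]
eef_rot: [0.001, 0.98, 0.197, 0.001]
wrist_force: [0.9, 0.6, -0.3]
opening: 0.165
grasp_force: 60.1
```

Call:
play_rows(plan=[[0,[0,0,0],0.045],[0,[0,0,0],0.09],[0,[0,0,0],0.139],[0,[0,0,0],0.139]])

```text
time_s: 23.05
eef_pos: [0.6, 0.0226, 0.1602]
eef_rot: [0.0, 1.0, -0.016, 0.0]
wrist_force: [0.7, -0.2, -0.6]
opening: 0.162
grasp_force: 60.0
```

Run:
```python
from h import *
o=get_obs();print(o["opening"],o["grasp_force"]);to(.600,.0225,.008,-1.7)
```

```text
0.1617643351837811 60.04999279975891
to [0.6   0.022 0.008] -1.7 from [0.6   0.023 0.16 ] -1.8 shift [-0.     0.     0.381] turn -0.001 q6 1.44 t 23.1
```

Call:
play_rows(plan=[[0,[0,0,0.1],0],[0,[0,0,0.2],0],[0,[0,0,0.28],0],[0,[0,0,0.35],0],[0,[0,0,0.376],0],[0,[0,0,0.376],0],[30,[0,0,0.376],0],[30,[0,0,0.376],0],[30,[0,0,0.33],0],[30,[0,0,0.24],0]])

```text
time_s: 24.05
eef_pos: [0.5977, 0.023, 0.0621]
eef_rot: [-0.0, 1.0, -0.014, -0.003]
wrist_force: [-0.5, -0.1, 0.3]
opening: 0.354
grasp_force: 0.0
```

Call:
play_rows(plan=[[30,[0,0,-0.1],0],[30,[0,0,-0.2],0],[60,[0,0,-0.3],0],[60,[0,0,-0.4],0],[60,[0,0,-0.4],0]])

```text
time_s: 24.55
eef_pos: [0.604, 0.0221, 0.2322]
eef_rot: [0.001, 1.0, -0.014, 0.007]
wrist_force: [1.3, -0.8, 0.7]
opening: 0.703
grasp_force: 0.0
```

```bash
python3 - 2>/dev/null <<'E'
from h import *
find("wrist","brush");find("wrist","turner");find("top","spoon");find("top","skimmer");find("side","spoon");find("side","skimmer")
to(.437,-.343,.19,90)
E
```

```text
wrist brush 0.84 [302. 312.  48.  32.] org [ 0.3463 -0.057 ] len 0.056 headdir -175.5 z [0.009 0.014] rgb [ 47. 188. 168.]
wrist brush 0.82 [253. 165.  47. 127.] org [0.5971 0.0227] len 0.169 headdir -1.6 z [0.035 0.039] rgb [195. 184. 137.]
wrist turner 0.78 [199. 161.  49. 134.] org [0.6005 0.0904] len 0.17 headdir -1.7 z [0.028 0.04 ] rgb [180. 177. 167.]
wrist turner 0.64 [143. 338.   9.  12.] org [0.3086 0.2178] len 0.015 headdir 56.9 z [0.016 0.017] rgb [ 66. 180.  85.]
top skimmer 0.54 [349. 220.  46.  18.] org [ 0.437  -0.3448] len 0.166 headdir 87.9 z [0.01  0.022] rgb [161.  168.  160.5]
side spoon 0.44 [258. 172.  11.  22.] org [ 0.5892 -0.3343] len 0.15 headdir 102.2 z [0.011 0.019] rgb [126.5 102.   63.5]
side skimmer 0.67 [191. 265.  40.  30.] org [0.7256 0.2837] len 0.105 headdir -166.1 z [0.033 0.052] rgb [197.  184.5 163. ]
to [ 0.437 -0.343  0.19 ] 90 from [0.6   0.023 0.223] -1.7 shift [-0.38   0.926  0.083] turn -0.509 q6 1.44 t 25.1
```

Call:
play_rows(plan=[[60,[-0.38,0.93,0.08],-0.47],[60,[-0.38,0.93,0.08],-0.47],[60,[-0.38,0.93,0.08],-0.47],[60,[-0.38,0.93,0.08],-0.47],[60,[-0.38,0.93,0.08],-0.47],[60,[-0.38,0.93,0.08],-0.47],[60,[-0.38,0.93,0.08],-0.47],[60,[-0.38,0.93,0.08],-0.47],[60,[-0.38,0.93,0.08],-0.47],[60,[-0.38,0.93,0.08],-0.47]])

```text
time_s: 26.15
eef_pos: [0.4348, -0.3488, 0.1911]
eef_rot: [0.0, 0.774, 0.633, -0.001]
wrist_force: [0.1, -0.3, 0.7]
opening: 0.701
grasp_force: 0.0
```

Call:
play_rows(plan=[[60,[0,0,0],-0.028],[60,[0,0,0],-0.028],[60,[0,0,0],-0.028]])

```text
time_s: 26.45
eef_pos: [0.4371, -0.3446, 0.1915]
eef_rot: [-0.0, 0.747, 0.665, 0.0]
wrist_force: [-0.2, 0.5, -0.2]
opening: 0.702
grasp_force: 0.0
```

```bash
python3 - 2>/dev/null <<'E'
from h import *
find("wrist","skimmer");find("wrist","spoon")
to(.437,-.3445,-.022,88)
E
```

```text
wrist skimmer 0.56 [250. 162.  43. 133.] org [ 0.4382 -0.3443] len 0.168 headdir 88.9 z [0.005 0.017] rgb [211. 216. 206.]
wrist spoon 0.69 [364. 142.  57. 132.] org [ 0.5812 -0.3354] len 0.169 headdir 102.1 z [0.009 0.017] rgb [194. 148.  84.]
to [ 0.437 -0.344 -0.022] 88 from [ 0.437 -0.344  0.192] 83.5 shift [-0.    -0.001  0.534] turn -0.025 q6 -0.77 t 26.6
```

Call:
play_rows(plan=[[60,[0,0.003,0.12],-0.03],[60,[0,0.003,0.24],-0.03],[60,[0,0.003,0.36],-0.03],[60,[0,0.003,0.46],-0.03],[60,[0,0.003,0.515],-0.03],[60,[0,0.003,0.532],-0.03],[0,[0,0.003,0.532],-0.03],[0,[0,0.003,0.532],-0.03],[0,[0,0.003,0.532],-0.03],[0,[0,0.003,0.532],-0.03]])

```text
time_s: 27.65
eef_pos: [0.4395, -0.3462, -0.019]
eef_rot: [0.002, 0.714, 0.701, -0.0]
wrist_force: [-1.1, 0.9, 5.8]
opening: 0.165
grasp_force: 61.1
```

Call:
play_rows(plan=[[0,[0,0,0],0],[0,[0,0,0],0],[0,[0,0,-0.05],0],[0,[0,0,-0.15],0],[0,[0,0,-0.25],0],[0,[0,0,-0.35],0],[0,[0,0,-0.45],0]])

```text
time_s: 28.35
eef_pos: [0.4381, -0.3447, 0.1611]
eef_rot: [0.0, 0.714, 0.7, -0.0]
wrist_force: [-0.0, -1.6, -1.6]
opening: 0.162
grasp_force: 60.1
```

Run:
```python
from h import *
to(.598,-.0485,.16,-1.7)
```

```text
to [ 0.598 -0.048  0.16 ] -1.7 from [ 0.438 -0.345  0.161] 88.9 shift [0.748 0.386 0.002] turn 0.503 q6 -0.86 t 28.4
```

Call:
play_rows(plan=[[0,[0.748,0.386,0],0.47],[0,[0.748,0.386,0],0.47],[0,[0.748,0.386,0],0.47],[0,[0.748,0.386,0],0.47],[0,[0.748,0.386,0],0.47],[0,[0.748,0.386,0],0.47],[0,[0.748,0.386,0],0.47],[0,[0.748,0.386,0],0.47],[0,[0.748,0.386,0],0.47],[0,[0.748,0.386,0],0.47]])

```text
time_s: 29.35
eef_pos: [0.5984, -0.0474, 0.1592]
eef_rot: [0.0, 0.998, 0.067, 0.0]
wrist_force: [0.5, 0.6, -1.0]
opening: 0.167
grasp_force: 60.1
```

Call:
play_rows(plan=[[0,[0,0,0],0.03],[0,[0,0,0],0.03],[0,[0,0,0],0.03]])

```text
time_s: 29.65
eef_pos: [0.5982, -0.0486, 0.1592]
eef_rot: [0.0, 1.0, 0.023, 0.0]
wrist_force: [0.3, 0.8, -0.7]
opening: 0.164
grasp_force: 60.1
```

Run:
```python
from h import *
o=get_obs();print(o["opening"],o["grasp_force"]);to(.598,-.0485,.008,-1.7)
```

```text
0.16426998604992693 60.14153480529785
to [ 0.598 -0.048  0.008] -1.7 from [ 0.598 -0.049  0.159] 2.6 shift [-0.001 -0.     0.378] turn 0.024 q6 1.25 t 29.6
```

Call:
play_rows(plan=[[0,[0,0,0.1],0.024],[0,[0,0,0.2],0.024],[0,[0,0,0.28],0.024],[0,[0,0,0.35],0.024],[0,[0,0,0.375],0.024],[0,[0,0,0.375],0.024],[30,[0,0,0.375],0.024],[30,[0,0,0.375],0.024],[30,[0,0,0.33],0.024],[30,[0,0,0.24],0.024]])

```text
time_s: 30.65
eef_pos: [0.5961, -0.0481, 0.0614]
eef_rot: [-0.001, 1.0, -0.016, -0.002]
wrist_force: [0.1, -0.1, -0.0]
opening: 0.346
grasp_force: 0.0
```

Call:
play_rows(plan=[[30,[0,0,-0.1],0],[30,[0,0,-0.2],0],[60,[0,0,-0.3],0],[60,[0,0,-0.4],0],[60,[0,0,-0.4],0]])

```text
time_s: 31.15
eef_pos: [0.6023, -0.0496, 0.2316]
eef_rot: [0.002, 1.0, -0.016, 0.007]
wrist_force: [-0.4, -0.0, 0.6]
opening: 0.704
grasp_force: 0.0
```

```bash
python3 - 2>/dev/null <<'E'
from h import *
find("wrist","brush");find("wrist","skimmer");find("top","spoon");
to(.581,-.3355,.19,102)
E
```

```text
wrist brush 0.75 [195. 164.  50. 131.] org [0.5991 0.0211] len 0.169 headdir -2.1 z [0.035 0.039] rgb [209. 214. 148.]
wrist brush 0.68 [279. 312.  88.  35.] org [ 0.354  -0.0804] len 0.139 headdir 101.0 z [0.01  0.015] rgb [ 43. 171. 152.]
wrist skimmer 0.68 [255. 160.  42. 131.] org [ 0.5987 -0.0487] len 0.166 headdir -1.7 z [0.028 0.04 ] rgb [177. 173. 153.]
top spoon 0.8 [346. 183.  48.  19.] org [ 0.5817 -0.3341] len 0.168 headdir 102.0 z [0.012 0.022] rgb [132.  98.  64.]
top spoon 0.29 [236. 176.  13.  45.] org [0.5977 0.0806] len 0.169 headdir 6.4 z [0.033 0.046] rgb [153.  152.5 148. ]
to [ 0.581 -0.336  0.19 ] 102 from [ 0.597 -0.048  0.221] -1.8 shift [-0.018  0.719  0.077] turn -0.577 q6 1.32 t 31.4
```

Call:
play_rows(plan=[[60,[-0.018,0.719,0.07],-0.47],[60,[-0.018,0.719,0.07],-0.47],[60,[-0.018,0.719,0.07],-0.47],[60,[-0.018,0.719,0.07],-0.47],[60,[-0.018,0.719,0.07],-0.47],[60,[-0.018,0.719,0.07],-0.47],[60,[-0.018,0.719,0.07],-0.47],[60,[-0.018,0.719,0.07],-0.47],[60,[-0.018,0.719,0.07],-0.47],[60,[-0.018,0.719,0.07],-0.47]])

```text
time_s: 32.45
eef_pos: [0.5811, -0.3356, 0.1928]
eef_rot: [-0.002, 0.748, 0.663, -0.0]
wrist_force: [-0.0, -0.4, -0.1]
opening: 0.7
grasp_force: 0.0
```

Call:
play_rows(plan=[[60,[0,0,0],-0.045],[60,[0,0,0],-0.09],[60,[0,0,0],-0.107],[60,[0,0,0],-0.107]])

```text
time_s: 32.85
eef_pos: [0.5813, -0.3354, 0.1931]
eef_rot: [-0.001, 0.629, 0.777, 0.0]
wrist_force: [-1.0, 0.1, -0.9]
opening: 0.702
grasp_force: 0.0
```

```bash
python3 - 2>/dev/null <<'E'
from h import *
find("wrist","spoon")
to(.5815,-.335,-.022,102)
E
```

```text
wrist spoon 0.71 [257. 164.  46. 131.] org [ 0.5839 -0.3358] len 0.168 headdir 101.7 z [0.01  0.018] rgb [173. 121.  67.]
to [ 0.582 -0.335 -0.022] 102 from [ 0.581 -0.335  0.194] 101.9 shift [0.    0.001 0.539] turn -0.0 q6 -0.91 t 33.0
```

Call:
play_rows(plan=[[60,[0,0.004,0.12],0],[60,[0,0.004,0.24],0],[60,[0,0.004,0.36],0],[60,[0,0.004,0.46],0],[60,[0,0.004,0.52],0],[60,[0,0.004,0.537],0],[0,[0,0.004,0.537],0],[0,[0,0.004,0.537],0],[0,[0,0.004,0.537],0],[0,[0,0.004,0.537],0]])

```text
time_s: 33.95
eef_pos: [0.5851, -0.3367, -0.0173]
eef_rot: [0.002, 0.629, 0.777, -0.0]
wrist_force: [-1.1, 1.5, 5.8]
opening: 0.162
grasp_force: 61.1
```

Call:
play_rows(plan=[[0,[0,0,0],0],[0,[0,0,0],0],[0,[0,0,-0.05],0],[0,[0,0,-0.15],0],[0,[0,0,-0.25],0],[0,[0,0,-0.35],0],[0,[0,0,-0.45],0]])

```text
time_s: 34.65
eef_pos: [0.5834, -0.3354, 0.1624]
eef_rot: [0.0, 0.629, 0.777, -0.0]
wrist_force: [-0.1, -0.0, -2.3]
opening: 0.165
grasp_force: 60.3
```

Run:
```python
from h import *
to(.596,-.1195,.16,-1.7)
```

```text
to [ 0.596 -0.12   0.16 ] -1.7 from [ 0.583 -0.335  0.162] 102.0 shift [0.521 0.143 0.006] turn 0.576 q6 -0.91 t 34.6
```

Call:
play_rows(plan=[[0,[0.521,0.143,0],0.47],[0,[0.521,0.143,0],0.47],[0,[0.521,0.143,0],0.47],[0,[0.521,0.143,0],0.47],[0,[0.521,0.143,0],0.47],[0,[0.521,0.143,0],0.47],[0,[0.521,0.143,0],0.47],[0,[0.521,0.143,0],0.47],[0,[0.521,0.143,0],0.47],[0,[0.521,0.143,0],0.47]])

```text
time_s: 35.65
eef_pos: [0.596, -0.1196, 0.1607]
eef_rot: [0.0, 0.989, 0.149, 0.0]
wrist_force: [-0.2, -0.1, -0.1]
opening: 0.165
grasp_force: 60.3
```

Call:
play_rows(plan=[[0,[0,0,0],0.045],[0,[0,0,0],0.09],[0,[0,0,0],0.106],[0,[0,0,0],0.106]])

```text
time_s: 36.05
eef_pos: [0.596, -0.1197, 0.1606]
eef_rot: [0.0, 1.0, -0.015, 0.0]
wrist_force: [-0.2, 0.5, -0.6]
opening: 0.168
grasp_force: 60.3
```

Run:
```python
from h import *
o=get_obs();print(o["opening"],o["grasp_force"]);to(.596,-.119,.009,-1.7)
```

```text
0.16849313434631738 60.339810848236084
to [ 0.596 -0.119  0.009] -1.7 from [ 0.596 -0.12   0.161] -1.7 shift [-0.    -0.002  0.379] turn 0.0 q6 1.21 t 36.0
```

Call:
play_rows(plan=[[0,[0,-0.004,0.1],0],[0,[0,-0.004,0.2],0],[0,[0,-0.004,0.28],0],[0,[0,-0.004,0.35],0],[0,[0,-0.004,0.378],0],[0,[0,-0.004,0.378],0],[26,[0,-0.004,0.378],0],[26,[0,-0.004,0.378],0],[26,[0,-0.004,0.33],0],[26,[0,-0.004,0.24],0]])

```text
time_s: 37.05
eef_pos: [0.5936, -0.1173, 0.0622]
eef_rot: [-0.001, 1.0, -0.014, -0.003]
wrist_force: [-0.0, 0.6, -0.3]
opening: 0.308
grasp_force: 0.0
```

Call:
play_rows(plan=[[26,[0,-0.05,-0.1],0],[26,[0,-0.1,-0.2],0],[26,[-0.1,-0.2,-0.3],0],[26,[-0.15,-0.25,-0.4],0],[26,[-0.15,-0.25,-0.55],0],[26,[-0.15,-0.25,-0.65],0],[26,[-0.15,-0.25,-0.65],0]])

```text
time_s: 37.75
eef_pos: [0.5408, -0.0164, 0.3318]
eef_rot: [0.001, 1.0, -0.014, 0.006]
wrist_force: [0.3, 0.4, 0.4]
opening: 0.308
grasp_force: 0.0
```

```bash
python3 - 2>/dev/null <<'E'
from h import *
for n in("turner","brush","skimmer"):find("wrist",n)
find("wrist","spoon","w6.png");print(get_obs()["eef_pos"])
c=camera("wrist");P=pts(c);x,y,z=P[...,0],P[...,1],P[...,2]
k=(x>.55)&(x<.69)&(y>.1)&(y<.17)&(z>.072)&(z<.085);q=P[k];print(k.sum());print(cv2.fitLine(q[:,:2].astype(np.float32),cv2.DIST_HUBER,0,.01,.01).ravel())
E
```

```text
wrist turner 0.95 [144. 262.  73.  35.] org [0.3157 0.2109] len 0.144 headdir 73.1 z [0.015 0.017] rgb [ 63. 171.  80.]
wrist turner 0.63 [187. 115.  39. 112.] org [0.5993 0.0776] len 0.172 headdir 6.2 z [0.03  0.042] rgb [195. 199. 194.]
wrist brush 0.92 [227. 108.  40. 112.] org [0.6021 0.0225] len 0.17 headdir -1.2 z [0.035 0.039] rgb [201. 190. 146.]
wrist brush 0.59 [300. 249.  90.  32.] org [ 0.3569 -0.0947] len 0.169 headdir 99.2 z [0.01  0.015] rgb [ 49.  179.  159.5]
wrist skimmer 0.76 [276. 106.  36. 114.] org [ 0.602  -0.0481] len 0.167 headdir -1.7 z [0.029 0.041] rgb [180. 176. 157.]
wrist skimmer 0.41 [251. 118. 239. 194.] org [ 0.6039 -0.0836] len 0.23 headdir -0.9 z [0.024 0.056] rgb [176. 168. 158.]
wrist spoon 0.85 [323. 108.  37. 117.] org [ 0.5973 -0.1168] len 0.169 headdir -1.0 z [0.035 0.042] rgb [185. 137.  76.]
wrist spoon 0.37 [255. 119. 245. 191.] org [ 0.6053 -0.0836] len 0.231 headdir -1.0 z [0.026 0.055] rgb [176. 168. 159.]
[ 0.53799883 -0.0164256   0.32162541]
1116
[ 0.99819857 -0.05999641  0.6223299   0.13714696]
```

View pics/w6.png

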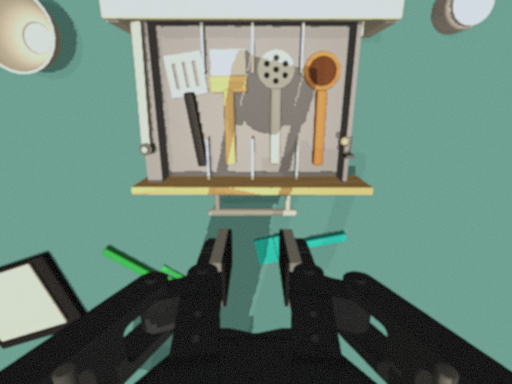

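The picture shows all four utensils in their channels: turner (190,110), brush (230,110), skimmer (276,105) and spoon (321,108). The turner was nudged by about 8°, which is still within limits and flat. The keeper bar is at (142,90) and its catch at (345,143). Next I'll plan the keeper sweep.

```bash
cat > kp.py <<'E'
from h import *
def fp(phi,r,off):
    p=np.radians(phi);d=np.array([np.cos(p),np.sin(p)]);n=np.array([-d[1],d[0]])
    return np.array([.544,.1405])+r*d+off*n
E
python3 - <<'E'
from kp import *
s=fp(-4,.11,.034);to(*s,.2,-1.7);to(*s,.042,-1.7)
a=np.radians(-1.7);X=np.array([np.cos(a),np.sin(a)]);Y=np.array([np.sin(a),-np.cos(a)])
for phi,r,off in[(-6,.11,.020),(-14,.112,.021),(-22,.114,.022),(-30,.116,.023),(-38,.118,.0235),(-46,.12,.0235),(-54,.122,.0235),(-62,.125,.023),(-70,.127,.022),(-77,.128,.021),(-82,.13,.020),(-86,.13,.019),(-89,.13,.018),(-91,.13,.017),(-94,.13,.017)]:
    q=fp(phi,r,off)-s;print(phi,np.round([q@X/.4,q@Y/.4],3),np.round(q+s,3))
E
```

```text
to [0.656 0.167 0.2  ] -1.7 from [ 0.538 -0.016  0.322] -1.7 shift [ 0.282 -0.466  0.304] turn 0.0 q6 1.35 t 38.2
to [0.656 0.167 0.042] -1.7 from [ 0.538 -0.016  0.322] -1.7 shift [ 0.284 -0.466  0.699] turn 0.0 q6 1.35 t 38.2
-6 [-0.     0.045] [0.655 0.149]
-14 [0.007 0.082] [0.658 0.134]
-22 [0.008 0.121] [0.658 0.118]
-30 [0.004 0.161] [0.656 0.102]
-38 [-0.006  0.201] [0.651 0.086]
-46 [-0.022  0.241] [0.644 0.071]
-54 [-0.045  0.279] [0.635 0.056]
-62 [-0.073  0.317] [0.623 0.041]
-70 [-0.11   0.349] [0.608 0.029]
-77 [-0.146  0.37 ] [0.593 0.021]
-82 [-0.174  0.386] [0.582 0.015]
-86 [-0.199  0.393] [0.572 0.012]
-89 [-0.218  0.396] [0.564 0.011]
-91 [-0.232  0.398] [0.559 0.01 ]
-94 [-0.249  0.4  ] [0.552 0.01 ]
```

Call:
play_rows(plan=[[0,[0.284,-0.466,0.2],0],[0,[0.284,-0.466,0.2],0],[0,[0.284,-0.466,0.2],0],[0,[0.284,-0.466,0.2],0],[0,[0.284,-0.466,0.3],0],[0,[0.284,-0.466,0.4],0],[0,[0.284,-0.466,0.5],0],[0,[0.284,-0.466,0.6],0],[0,[0.284,-0.466,0.67],0],[0,[0.284,-0.466,0.699],0]])

```text
time_s: 39.2
eef_pos: [0.6543, 0.1662, 0.0391]
eef_rot: [0.0, 1.0, -0.014, -0.004]
wrist_force: [-0.6, -0.6, -0.5]
opening: -0.005
grasp_force: 0.0
```

Call:
play_rows(plan=[[0,[0,0,0],0],[0,[0,0.045,0],0],[0,[0.005,0.064,0],0],[0,[0.007,0.082,0],0],[0,[0.008,0.102,0],0],[0,[0.008,0.121,0],0],[0,[0.006,0.141,0],0],[0,[0.004,0.161,0],0],[0,[-0.001,0.181,0],0],[0,[-0.006,0.201,0],0]])

```text
time_s: 40.2
eef_pos: [0.6528, 0.0856, 0.0443]
eef_rot: [0.0, 1.0, -0.014, -0.0]
wrist_force: [-0.5, 0.7, 0.0]
opening: 0.001
grasp_force: 0.2
```

Call:
play_rows(plan=[[0,[-0.008,0.02,0],0],[0,[-0.016,0.04,0],0],[0,[-0.028,0.059,0],0],[0,[-0.039,0.078,0],0],[0,[-0.053,0.097,0],0],[0,[-0.067,0.116,0],0],[0,[-0.085,0.132,0],0],[0,[-0.104,0.148,0],0],[0,[-0.122,0.159,0],0],[0,[-0.14,0.169,0],0]])

```text
time_s: 41.2
eef_pos: [0.5944, 0.02, 0.0444]
eef_rot: [-0.0, 1.0, -0.014, -0.0]
wrist_force: [0.7, -0.5, -0.4]
opening: -0.003
grasp_force: 0.2
```

Run:
```python
from kp import *
q=fp(-88,.13,.018);to(*q,.042,-1.7);q=fp(-94,.13,.017);to(*q,.042,-1.7);print(get_obs()["wrist_force"])
c=camera("wrist");P=pts(c);save(c["image"],"w7.png")
```

```text
to [0.567 0.011 0.042] -1.7 from [0.594 0.02  0.044] -1.6 shift [-0.069  0.024  0.006] turn 0.0 q6 1.43 t 41.2
to [0.552 0.01  0.042] -1.7 from [0.594 0.02  0.044] -1.6 shift [-0.106  0.029  0.006] turn 0.0 q6 1.43 t 41.2
[ 0.65863256 -0.46497824 -0.44077861]
```

View pics/w7.png

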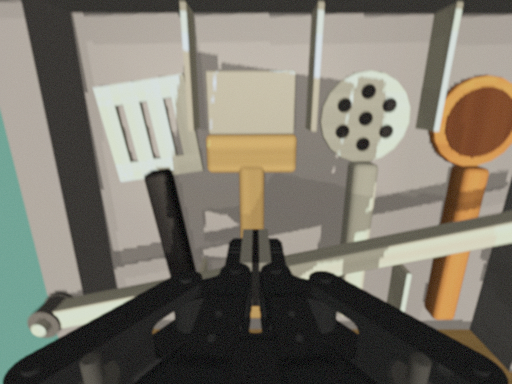

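The bar runs from the hinge (45,318) to the right at (510,225), is following the finger and is about 13° short of shut. I'll push it home.

Call:
play_rows(plan=[[0,[-0.025,0.01,0.003],0],[0,[-0.05,0.018,0.003],0],[0,[-0.069,0.024,0.003],0],[0,[-0.08,0.026,0.003],0],[0,[-0.09,0.028,0.003],0],[0,[-0.098,0.029,0.003],0],[0,[-0.105,0.029,0.003],0],[0,[-0.11,0.029,0.003],0]])

```text
time_s: 42.05
eef_pos: [0.5573, 0.0099, 0.0444]
eef_rot: [0.0, 1.0, -0.015, 0.008]
wrist_force: [28.7, 3.7, -21.6]
opening: 0.0
grasp_force: 14.4
```

```bash
cat > bar.py <<'E'
from h import *
o=get_obs();print(o["wrist_force"],o["eef_pos"])
for n in("wrist","side","top"):
    c=camera(n);P=pts(c);x,y,z=P[...,0],P[...,1],P[...,2]
    k=(x>.50)&(x<.60)&(y>-.14)&(y<.125)&(z>.0715)&(z<.0835)&((y<-.04)|(y>.05));q=P[k][:,:2].astype(np.float32)
    if len(q)>20:
        f=cv2.fitLine(q,cv2.DIST_HUBER,0,.01,.01).ravel();print(n,len(q),"keeper deg",np.degrees(np.arctan(f[0]/f[1]))-1.68,f[2:])
E
python3 bar.py
```

```text
[ 28.74933881   3.70798394 -21.56704273] [0.55731153 0.0098747  0.04438048]
wrist 7270 keeper deg -0.019644976 [ 0.5409721  -0.04923505]
side 99 keeper deg 0.3331002 [ 0.54209214 -0.01044881]
top 92 keeper deg -0.3048668 [ 0.5383184  -0.02707575]
```

The keeper is shut (0.0°, agreeing in all three cameras). Next I'll back off, rise and go in front of the handle.

Call:
play_rows(plan=[[0,[0.05,0,-0.005],0],[0,[0.05,0,-0.1],0],[0,[0.05,0,-0.22],0],[0,[0.05,0,-0.35],0],[0,[-0.07,0.02,-0.35],0],[0,[-0.19,0.035,-0.35],0],[0,[-0.31,0.035,-0.35],0],[0,[-0.41,0.035,-0.35],0],[0,[-0.41,0.035,-0.35],0],[0,[-0.41,0.035,-0.35],0]])

```text
time_s: 43.2
eef_pos: [0.3859, 0.0006, 0.1834]
eef_rot: [0.0, 1.0, -0.015, 0.001]
wrist_force: [0.2, -1.2, 0.3]
opening: -0.001
grasp_force: 0.0
```

```bash
python3 bar.py; python3 - 2>/dev/null <<'E'
from h import *
to(.40,-.006,.022,-1.7)
for n in("turner","brush","skimmer","spoon"):find("wrist",n)
E
```

```text
[ 0.15614877 -1.16982081  0.31624285] [0.38587324 0.00060708 0.18344188]
wrist 3308 keeper deg -0.042075276 [ 0.5386075  -0.01496971]
side 97 keeper deg 0.03944969 [ 5.4264790e-01 -2.3683555e-04]
top 146 keeper deg 0.042817116 [ 0.5389794  -0.00552821]
to [ 0.4   -0.006  0.022] -1.7 from [0.387 0.    0.183] -1.6 shift [0.032 0.015 0.404] turn 0.0 q6 1.29 t 43.4
wrist turner 0.94 [178.  39.  24.  42.] org [0.5256 0.0721] len 0.037 headdir 3.2 z [0.04  0.042] rgb [71. 67. 62.]
wrist turner 0.8 [103. 235. 135.  88.] org [0.3093 0.2033] len 0.17 headdir -124.5 z [0.006 0.017] rgb [ 74. 195.  93.]
wrist turner 0.53 [267.  66. 416. 132.] org [ 0.5162 -0.0098] len 0.353 headdir 87.3 z [0.025 0.056] rgb [186. 178. 169.]
wrist brush 0.78 [332. 197. 140.  51.] org [ 0.3567 -0.0952] len 0.169 headdir 99.9 z [0.013 0.017] rgb [ 58. 197. 176.]
wrist brush 0.61 [226.  39.  19.  38.] org [0.5248 0.024 ] len 0.031 headdir -3.3 z [0.041 0.042] rgb [219.  219.  149.5]
wrist skimmer 0.93 [297.  36.  22.  34.] org [ 0.5246 -0.0458] len 0.033 headdir -1.4 z [0.041 0.042] rgb [219. 224. 207.]
wrist spoon 0.83 [370.  38.  23.  41.] org [ 0.5214 -0.1141] len 0.035 headdir -0.5 z [0.041 0.043] rgb [207. 154.  87.]
```

Call:
play_rows(plan=[[0,[0.03,0.015,0.12],0],[0,[0.03,0.015,0.24],0],[0,[0.03,0.015,0.34],0],[0,[0.03,0.015,0.4],0],[0,[0.03,0.015,0.4],0],[0,[0.05,0.015,0.4],0],[0,[0.065,0.015,0.4],0],[0,[0.08,0.015,0.4],0],[0,[0.1,0.015,0.4],0],[0,[0.125,0.015,0.4],0]])

```text
time_s: 44.75
eef_pos: [0.437, -0.0068, 0.0238]
eef_rot: [0.0, 1.0, -0.014, 0.0]
wrist_force: [-2.2, 0.2, 1.6]
opening: 0.002
grasp_force: 1.2
```

Call:
play_rows(plan=[[0,[0.03,0,0],0],[0,[0.065,0,0],0],[0,[0.1,0,0],0],[0,[0.135,0,0],0],[0,[0.17,0,0],0],[0,[0.205,0,0],0],[0,[0.24,0,0],0],[0,[0.275,0,0],0],[0,[0.31,0,0],0],[0,[0.345,0,0],0]])

```text
time_s: 45.75
eef_pos: [0.5754, -0.0107, 0.023]
eef_rot: [0.0, 1.0, -0.014, -0.0]
wrist_force: [-2.7, 0.0, 1.5]
opening: -0.002
grasp_force: 1.3
```

Call:
play_rows(plan=[[0,[0.035,0,0],0],[0,[0.07,0,0],0],[0,[0.1,0,0],0],[0,[0.13,0,0],0],[0,[0.15,0,0],0],[0,[0.17,0,0],0],[0,[0.18,0,0],0],[0,[0.185,0,0],0]])

```text
time_s: 46.55
eef_pos: [0.6484, -0.0128, 0.023]
eef_rot: [-0.0, 1.0, -0.014, -0.0]
wrist_force: [-2.8, -0.7, 1.8]
opening: -0.002
grasp_force: 1.1
```

Still sliding freely, so I'll continue to the end stop.

Call:
play_rows(plan=[[0,[0.015,0,0],0],[0,[0.025,0,0],0],[0,[0.035,0,0],0],[0,[0.045,0,0],0],[0,[0.045,0,0],0]])

```text
time_s: 47.05
eef_pos: [0.6571, -0.0129, 0.0227]
eef_rot: [-0.0, 1.0, -0.014, -0.011]
wrist_force: [-38.6, -1.8, 27.4]
opening: -0.002
grasp_force: 19.4
```

Stop reached: x is .657 as predicted, with force at 39 N. I'll back off, rise and check.

Call:
play_rows(plan=[[0,[-0.05,0,0],0],[0,[-0.1,0,0],0],[0,[-0.15,0,-0.05],0],[0,[-0.2,0,-0.17],0],[0,[-0.25,0,-0.29],0],[0,[-0.28,0,-0.41],0],[0,[-0.3,0,-0.5],0],[0,[-0.3,0,-0.5],0]])

```text
time_s: 47.85
eef_pos: [0.5499, -0.0105, 0.231]
eef_rot: [0.001, 1.0, -0.014, 0.007]
wrist_force: [0.5, -0.6, 0.4]
opening: -0.0
grasp_force: 0.0
```

Run:
```python
from h import *
c=camera("wrist");P=pts(c);x,y,z=P[...,0],P[...,1],P[...,2];print(get_obs()["eef_pos"])
save(c["image"],"w8.png")
for n,(a,b,lo,hi) in dict(handle=(.62,.69,.062,.08),panel=(.69,.75,.083,.096),cabfront=(.69,.8,.1,.112)).items():
    k=(x>a)&(x<b)&(abs(y)<.12)&(z>lo)&(z<hi);q=P[k]
    print(n,len(q),np.round(np.percentile(q,[2,50,98],axis=0),3) if len(q)>9 else"")
```

```text
[ 0.54875062 -0.01025217  0.22764387]
handle 1753 [[ 0.665 -0.08   0.066]
 [ 0.672 -0.015  0.071]
 [ 0.688  0.05   0.073]]
panel 1097 [[ 0.704 -0.115  0.083]
 [ 0.708  0.005  0.086]
 [ 0.711  0.115  0.096]]
cabfront 2178 [[ 0.706 -0.115  0.1  ]
 [ 0.711 -0.     0.101]
 [ 0.717  0.115  0.103]]
```

View pics/w8.png

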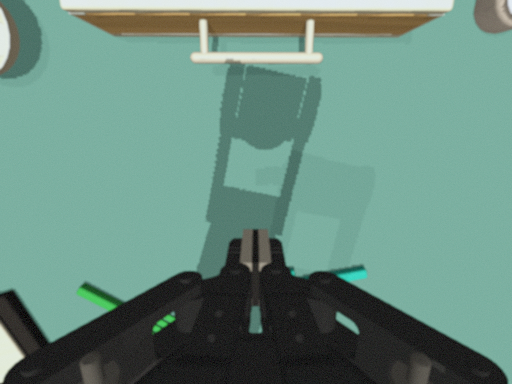

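The tray is home: the handle is at (257,57) close under the cabinet front, with its bar at x .674. The arm is clear of everything.

```bash
python3 -c "
from bench import *
print(hand_in())"
```

```text
the job is handed in; nothing more can be done
None
```

I handed the job in at about 48 s: all four utensils (turner, brush, skimmer, spoon) are in their own channels, the keeper is snapped shut and the tray is pushed home; the hand-in call gave no verdict.

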